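# Zero the peak pointer of the mask press and close its mould

### The arm

A 6-joint arm with a two-finger parallel gripper is mounted at the origin on the work surface. World frame = base frame: x ahead of the robot, y to its left, z up, the work surface at z = 0. Lengths are in m, angles in rad, forces in N, time in s.
With the tool pointing down it reaches from about 0.3 to 0.775 m from the base axis. Payload 14.6 kg.
Tool frame: the origin (TCP) lies at the very end of the fingers, on their centre line; the grasp point (between the pads) lies ctrl.tcp_to_grasp behind it (ctrl.tcp_to_grasp is the distance from the TCP to the grasp point, in m); x points along the fingers, y is the direction in which the jaws open and shut, and the axes are right-handed (so a half turn about x gives the same grasp; the last joint's range is limited). The gripper opens to 94 mm and grips with 3 to 60 N. Pads are 16 mm wide; open, the fingers measure 119 mm over their backs; the gripper's body (75 mm by 177 mm) begins 78 mm behind the grasp point.
Start: joints at [-0.067, 0.3, 1.521, -0, 1.321, -0.067], TCP at [0.55, -0, 0.172] pointing down, gripper open.
Joint ranges: [-3.03, 3.03], [-0.79, 2.21], [0.23, 2.52], [-1.04, 4.18], [0, 3.07], [-2.55, 2.55]. Speed limits (rad/s): [2.22, 2.22, 2.57, 3.14, 3.14, 3.14].

### API

Orientations are given as [roll, pitch, yaw] about the fixed x, y, z axes, in that order (R = Rz(yaw) Ry(pitch) Rx(roll)).
In Python, from station import ctrl gives the robot as it stands.
- The arm moves only by the tool play_rows, never from a script. Its argument "increments" is a list that holds one entry, the list of rows, each a list of 5 numbers: the closure in counts, from 0 (fully open) to 255 (shut), then the shift along the tool's x, y, z in cm, then the turn about the tool's x in degrees. A call has 1 to 12 rows; each row shifts and turns the commanded pose from where the row before left it, along the tool's axes as they then stand; what a row does not reach is not made up. A row lasts 1/12 s, in which the tool goes at most 41.7 mm and 7.16 degrees, less where a joint would pass 70% of its speed; a pose out of reach is approached as far as the arm can. A call is refused whole if a number of a shift passes 4.17 or a number of a turn 7.16, either way. A call with a gripper value outside its range is refused whole. The fingers move at their own pace and stop on an object; "newtons" is the grip in N (left out, the last holds). Time passes only in rows, so rows that do not move let the fingers close. It gives the time, the measured TCP pose, the force and the opening at its end, in the units of the state.
- ctrl.get_obs(): the state, without advancing time (a new reading comes with each control period).
- ctrl.camera(name): name is "scene" or "side" or "wrist"; returns the picture (480x640x3 uint8, red, green, blue); there is no depth.
- ctrl.calibration(name): a dict with "fx", "fy", "cx", "cy" (pixels), "rvec" (rotation vector, rad) and "tvec" (3), from world to camera coordinates, as OpenCV has them; the wrist camera has in their place "T_tool_cam" (4x4, takes a point from camera to tool coordinates, whose origin is the TCP and whose axes are the tool frame's). Camera axes: x right, y down, z forward; pixel columns grow to the right and rows downward; lengths in m; the calibration is good to about 2 mm. A picture is of the moment at which its call begins: read the wrist's pose just before it. calibration takes no time and is no camera call.
- ctrl.hand_in(): hands the job in, once; it reports no verdict.
The state is a dict: "time_s": time; "qpos": joint angles; "joint_vel": joint speeds; "tau": joint torques, N m; "ee_pos": TCP position; "eef_rot": TCP orientation; "force": force on the tool from outside, world axes, zero at the start; "moment": the same for the moment, N m; "grip_width": finger opening in m.
Only numpy, scipy, OpenCV 4.12 (cv2) and the standard library are available. Lean on these libraries where they do the work, as an engineer would, in place of code of your own. Each camera call takes 0.05 s, during which the arm holds its last target.

### The job

Get the mask press ready for its next pressing. On the round pressure gauge, turn the black pointer knob back anticlockwise, without slamming it, until the red peak pointer is fully home at its zero stop. Close the mask mould too: lift its top half, keep it level with its red dot at the same corner as the base's, let it down gently over the two guide pins until it is fully closed, then let go, leaving the other things on the bench where they are.

Things in the scene. Friction and masses are not known exactly. Their poses are not given: they have to be found in the camera images.
- gauge: Press gauge, fixed: round black case with steel bezel (172 mm across), white dial, on a grey pedestal with a 170 x 150 mm foot. Origin: centre of the foot's underside, on the bench. Its x points away from the operator, y to the operator's left, z up. The face slopes 15 degrees towards the operator: its outward normal leans 15 degrees from vertical towards the gauge's -x.
- knob_axis (a point): Point on the turning axis of the reset knob, at the outer surface of the gauge's window (118 mm above the bench). The axis is the normal of the sloping face. The window is flat and solid; a steel bezel stands 2 mm above it, 76 to 86 mm from the axis.
- peak_knob (a joint): Angle (rad) of the red peak pointer and its reset knob: 0 at the rigid zero stop, growing clockwise seen from above, up to 4.7. On the face the nose points 135 degrees anticlockwise from the up-slope direction (gauge +x) at 0, that is between gauge -x and +y, and 135 degrees minus the value otherwise. It stays where it is left (friction about 0.04 N m).
- knob_nose (a point): Point in the nose of the reset knob, 40 mm from the axis, 15 mm above the window. The knob is a black bar 74 mm long, 13 mm wide, from 4 to 26 mm above the window: nose (red line on top) to 48 mm from the axis, tail to 26 mm; under it a hub of 16 mm radius, up to 15 mm above the window. The red pointer under the window points the same way, out to 66 mm.
- mould_base: Lower half of the mask mould, heavy, fixed on the bench: an aluminium plate 150 (x) x 244 (y) x 24 mm with a pale mask-shaped form in the middle (to about 28 mm above the plate) and two upright steel guide pins at y = +92 and -92 mm. Origin: centre of its underside, z up. A red dot marks its +x +y corner.
- pin_left (a point): Tip of the guide pin at the mould base's +y end: the pin is 14 mm in diameter, straight to 50 mm above the plate, then bullet-nosed up to the tip, 66 mm above the plate (90 mm above the bench).
- pin_right (a point): Tip of the other guide pin, at the mould base's -y end; same pin.
- mould_top: Loose top half of the mould, 0.55 to 0.9 kg: plywood plate 124 (x) x 224 (y) x 18 mm over a pale hollow frame 116 x 160 x 30 mm. Origin: centre of the frame's underside, on which it stands; the plate lies 30 to 48 mm above. Two 17 mm through holes at y = +-92 mm. Red dot at its +x +y corner. Closed, the frame lies flat on the base's plate, origin 24 mm above the base's, axes alike.
- hole_left (a point): Centre of the hole at the top half's +y end (red-dot end), on the plate's underside.
- hole_right (a point): Centre of the hole at the top half's -y end, on the plate's underside.
- handle (a point): Middle of the top half's handle: a dark wooden bar along its y, 124 mm long, 16 mm wide (x), 22 mm high, on two posts at y = +-52 mm; this point is 88 mm above the top half's origin and 40 mm above its plate. The free span between the posts is 92 mm.
- domino: Bystander: white half-mask blank 150 x 88 mm, 40 mm high, lying face up. Origin: centre underneath.
- paint_jar: Bystander: blue paint jar, 68 mm diameter, 85 mm high. Origin: centre of its underside.
- brush_pot: Bystander: white pot 80 mm across, 95 mm high, with brushes standing up to 230 mm. Origin: centre of its underside.
- glue_bottle: Bystander: white glue bottle with orange cap, 60 mm diameter, 170 mm high. Origin: centre of its underside.
- tub: Bystander: lidded plastic tub 113 x 158 x 69 mm. Origin: centre of its underside.
- beak_mask: Bystander: white long-beaked mask about 215 mm long, 150 mm wide, 120 mm high, beak towards its -x. Origin: under the face part, on the bench.
- varnish_tin: Bystander: round tin 84 mm diameter, 95 mm high. Origin: centre of its underside.

How it is judged:
At the end, for the whole second after the job is handed in: The peak pointer is at its zero stop (within 0.06 rad, 3.5 degrees) and the top half of the mould sits closed on the base: red dots at the same corner, each hole centred on its pin within 4 mm, flat within 0.04 rad, no more than 3 mm open, and at rest (value of joint peak_knob below 0.06 rad and z of mould_top in the frame of mould_base below 0.027 m and angle between mould_top's own z axis and vertical below 0.04 rad and horizontal distance between hole_left and pin_left below 0.004 m and horizontal distance between hole_right and pin_right below 0.004 m and linear speed of mould_top below 0.02 m/s); the robot touches nothing.
It fails at once if the peak pointer was slammed on its stop (over 6 rad/s within 0.15 rad of zero) (value of joint peak_knob below 0.15 rad and velocity of joint peak_knob below -6 rad/s).
It fails at once if the top half of the mould was tilted by more than 0.25 rad (14 degrees) (angle between mould_top's own z axis and vertical above 0.25 rad).
It fails at once if the top half was dropped onto the base (faster than 0.35 m/s over the pins) (horizontal distance between mould_top and mould_base below 0.04 m and z of mould_top in the frame of mould_base below 0.12 m and linear speed of mould_top above 0.35 m/s).
It fails at once if another thing on the bench was moved by more than 25 mm (distance of any of domino, paint_jar, brush_pot, glue_bottle, tub, beak_mask, varnish_tin from where it was at the start of the episode above 0.025 m).
It also fails if it takes over 72 s, if anything falls off the work surface, if the arm or the gripper's body presses on something with over 40 N, if the wrist force passes 120 N, or if a joint passes its speed limit or range.

## Working session

There is one attempt and no reset: what is moved stays moved. The work goes in short steps, Python scripts to look and compute and a tool call to move; the robot and the scene stay as the last step left them, time stands still between calls to the robot, and variables do not carry over. Pictures are saved under pics/ and viewed, and the job is handed in when it is done.

Besides the shell and the picture viewer there is one more tool, called after "Call:" by a JSON object that holds its "name" and its "arguments", one argument or row to a line. play_rows: Moves the arm, as the interface text tells. Its arguments: {"type":"object","properties":{"increments":{"type":"array"},"newtons":{"type":"number"}},"required":["increments"]}

```bash
ls; mkdir -p pics
python3 - <<'E'
from station import ctrl
import cv2
for n in ("scene","side","wrist"):
    cv2.imwrite(f"pics/a_{n}.png",ctrl.camera(n)[:,:,::-1]); print(n,ctrl.calibration(n))
print(ctrl.get_obs(),ctrl.tcp_to_grasp)
E
```

```text
pics
scene {'fx': 587.3437325695967, 'fy': 587.3437325695967, 'cx': 311.51894691345746, 'cy': 238.40371964052605, 'rvec': array([ 1.56952479,  1.73667048, -0.88695223]), 'tvec': array([ 0.03435992, -0.25460246,  2.02529045])}
side {'fx': 473.7683664620353, 'fy': 473.7683664620353, 'cx': 321.6826575452854, 'cy': 243.9333723420473, 'rvec': array([ 0.23031366, -2.7100863 ,  1.37554624]), 'tvec': array([0.58687794, 0.12795504, 1.15386861])}
wrist {'fx': 426.4444876481567, 'fy': 426.4444876481567, 'cx': 319.3297857870477, 'cy': 239.81828045789456, 'T_tool_cam': array([[-2.41028500e-04, -2.47639795e-01,  9.68852142e-01,
        -2.13333607e-01],
       [ 9.99999938e-01,  1.90437976e-04,  2.97453547e-04,
        -5.09508662e-04],
       [-2.58167577e-04,  9.68852154e-01,  2.47639734e-01,
        -7.17208058e-02],
       [ 0.00000000e+00,  0.00000000e+00,  0.00000000e+00,
         1.00000000e+00]])}
{'time_s': 0.15, 'qpos': array([-6.65976607e-02,  3.00312302e-01,  1.52139394e+00, -1.03558231e-05,
        1.32068650e+00, -6.66042485e-02]), 'joint_vel': array([ 6.20769114e-04, -2.40764967e-03, -2.73431890e-03,  9.86677302e-05,
        4.08030113e-04,  2.08003301e-04]), 'tau': array([-2.50185103e-04, -5.31960297e+01, -3.52822959e+01,  7.07691838e-02,
        2.35654798e-02, -3.66386917e-05]), 'ee_pos': array([5.49794714e-01, 8.98564786e-06, 1.71452619e-01]), 'eef_rot': array([-1.62486303,  1.56999619,  3.08753511]), 'force': array([-0.33819542,  0.84873797, -0.12900111]), 'moment': array([-0.01744865, -0.00280177,  0.0277788 ]), 'grip_width': 0.09358336807115518} 0.0188
```

View pics/a_scene.png

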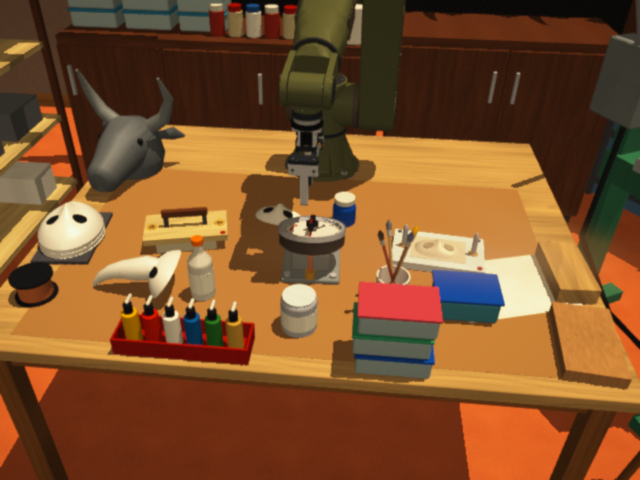

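View pics/a_side.png

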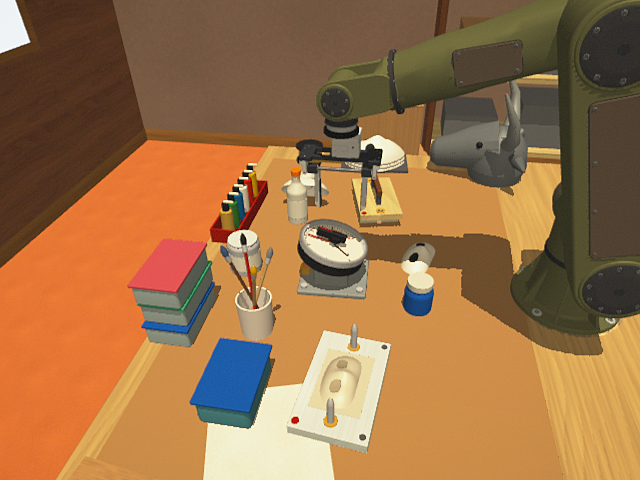

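View pics/a_wrist.png

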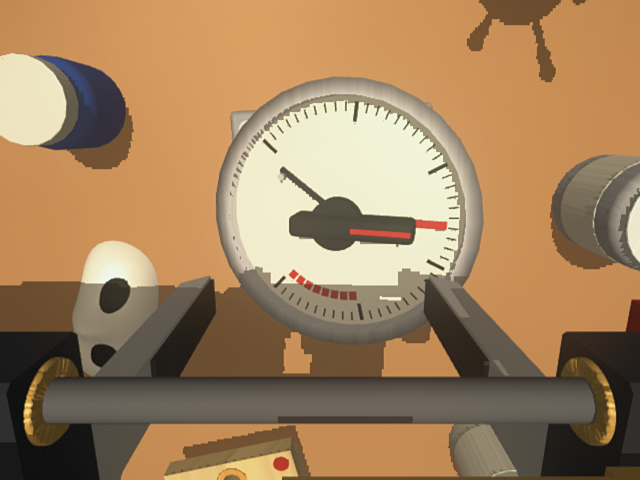

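The scene view shows the gauge at (312,235), the mould top at (185,230), the base at (437,250). The wrist view shows the knob nose pointing to the right at (447,226), with its hub at (337,222). Next come helpers and first measurements.

```bash
cat > h.py <<'E'
import numpy as np, cv2
from scipy.spatial.transform import Rotation as R
from station import ctrl
def pose(o=None):
    o=o or ctrl.get_obs(); return R.from_euler('xyz',o['eef_rot']).as_matrix(),np.array(o['ee_pos'])
def K(c): return np.array([[c['fx'],0,c['cx']],[0,c['fy'],c['cy']],[0,0,1]])
def cam(name,P=None):
    """returns C (centre), Rwc (cam->world), K"""
    c=ctrl.calibration(name)
    if name=='wrist':
        Rt,t=P or pose(); T=c['T_tool_cam']; return Rt@T[:3,3]+t, Rt@T[:3,:3], K(c)
    Rm=cv2.Rodrigues(c['rvec'])[0]; return -Rm.T@c['tvec'],Rm.T,K(c)
def ray(cm,uv):
    C,Rw,k=cm; d=Rw@np.linalg.inv(k)@np.array([uv[0],uv[1],1.]); return C,d/np.linalg.norm(d)
def onz(cm,uv,z):
    C,d=ray(cm,uv); return C+d*(z-C[2])/d[2]
def tri(rays):
    A=np.zeros((3,3));b=np.zeros(3)
    for C,d in rays:
        M=np.eye(3)-np.outer(d,d);A+=M;b+=M@C
    X=np.linalg.solve(A,b); return X,[float(np.linalg.norm(np.cross(X-C,d))) for C,d in rays]
def proj(cm,X):
    C,Rw,k=cm; p=k@(Rw.T@(np.asarray(X)-C)); return p[:2]/p[2]
def shot(name,fn):
    P=pose(); im=ctrl.camera(name); cv2.imwrite(f'pics/{fn}.png',im[:,:,::-1]); np.savez(f'pics/{fn}.npz',R=P[0],t=P[1]); return im,cam(name,P)
def old(fn):
    z=np.load(f'pics/{fn}.npz'); return cam('wrist',(z['R'],z['t']))
E
python3 - <<'E'
from h import *
np.set_printoptions(precision=4,suppress=True)
P=pose();print(P[0])
np.savez('pics/a_wrist.npz',R=P[0],t=P[1])
w=cam('wrist');sc=cam('scene');sd=cam('side')
print('cams',w[0],sc[0],sd[0])
print('hub w',onz(w,(337,222),.14),'nose tip',onz(w,(447,226),.118))
for n,s,d,z in (('pinL',(475,238),(330,402),.09),('pinR',None,(354,328),.09),('jar',(344,198),(420,281),.085),('gauge',(312,225),(333,240),.13),('glue',(198,241),(296,171),.17),('pot',(394,272),(255,292),.095),('tin',(299,294),(243,236),.095),('base',(437,250),(341,380),.03),('tub',(467,285),(235,370),.069)):
    print(n, None if s is None else onz(sc,s,z), onz(sd,d,z))
E
python3 - <<'E'
import cv2
i=cv2.imread('pics/a_scene.png');cv2.imwrite('pics/a_s1.png',cv2.resize(i[190:280,120:260],None,fx=5,fy=5))
cv2.imwrite('pics/a_s2.png',cv2.resize(i[215:285,370:510],None,fx=5,fy=5))
i=cv2.imread('pics/a_side.png');cv2.imwrite('pics/a_d1.png',cv2.resize(i[160:230,330:420],None,fx=7,fy=7))
E
```

```text
[[-0.0008  1.      0.    ]
 [ 0.      0.     -1.    ]
 [-1.     -0.0008 -0.    ]]
cams [0.5495 0.0717 0.3848] [1.7977 0.1233 0.9596] [0.4149 0.9449 0.792 ]
hub w [0.5597 0.0199 0.14  ] nose tip [0.6311 0.0127 0.118 ]
pinL [0.5211 0.4383 0.09  ] [0.4993 0.4523 0.09  ]
pinR None [0.4798 0.2725 0.09  ]
jar [0.3531 0.0913 0.085 ] [0.3499 0.0983 0.085 ]
gauge [0.5681 0.0188 0.13  ] [0.5608 0.0329 0.13  ]
glue [ 0.723  -0.2313  0.17  ] [ 0.7081 -0.2267  0.17  ]
pot [0.6928 0.226  0.095 ] [0.7071 0.2052 0.095 ]
tin [0.7965 0.0114 0.095 ] [0.7995 0.0032 0.095 ]
base [0.5016 0.3507 0.03  ] [0.4934 0.3572 0.03  ]
tub [0.6903 0.4011 0.069 ] [0.6917 0.3975 0.069 ]
```

View pics/a_s1.png

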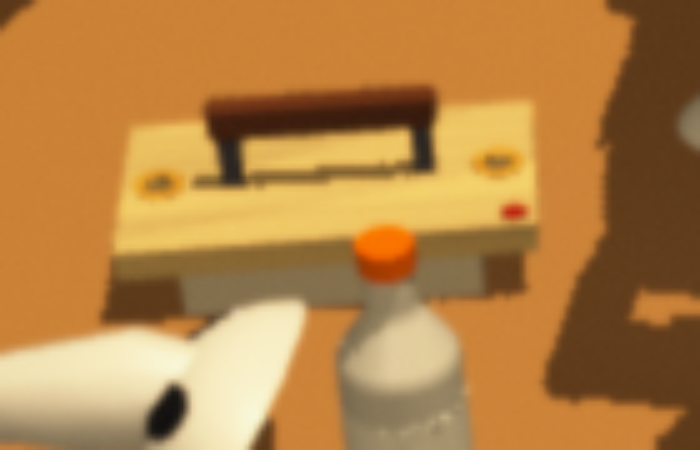

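View pics/a_d1.png

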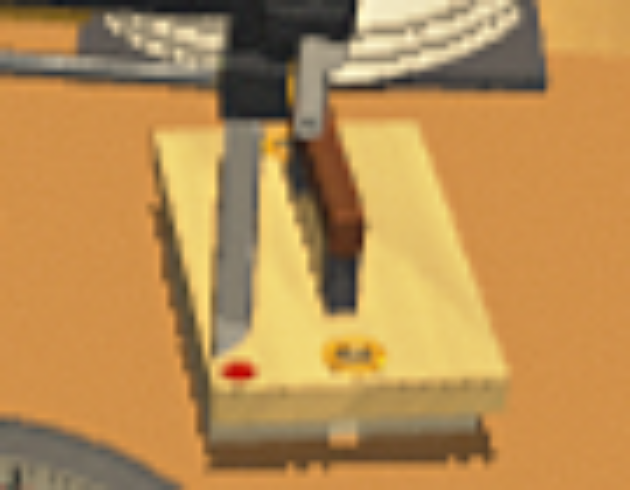

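Call:
{"name": "play_rows", "arguments": {
  "increments": [
    [[0,-2,0,2.7],[0,-2,0,2.7],[0,-2,0,2.6],[0,0,0,0]]
  ]
}}

```text
$.increments[0][0]: bad value
```

Run:
```python
from h import *
shot('wrist','b_wrist')
```

```text
(no output)
```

View pics/b_wrist.png

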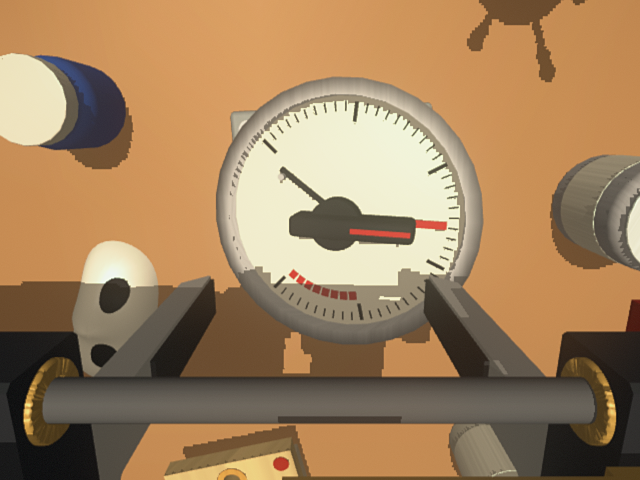

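The call was refused because each row needs five numbers, so the view has not changed.

Call:
{"name": "play_rows", "arguments": {
  "increments": [
    [[0,-2,0,2.7,0],[0,-2,0,2.7,0],[0,-2,0,2.6,0],[0,0,0,0,0],[0,0,0,0,0]]
  ]
}}

```text
time_s: 0.62
ee_pos: [0.5501, -0.0808, 0.2322]
eef_rot: [1.442, 1.57, -0.131]
force: [0.0, 0.5, -0.6]
grip_width: 0.0938
```

Run:
```python
from h import *
shot('wrist','c_wrist');print(pose()[1])
```

```text
[ 0.54980702 -0.07983407  0.23120364]
```

View pics/c_wrist.png

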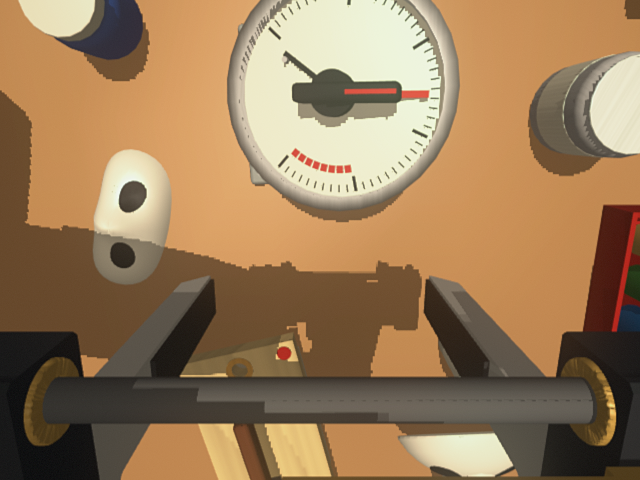

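Wrist view c shows the knob centre at (332,92), the pointer tip at (429,95), and the mould top with its red dot at (284,353). I'm triangulating the dial from views a and c.

Run:
```python
import cv2
for n,(x,y,w,h) in (('a',(210,70,280,280)),('c',(220,0,250,225))):
    i=cv2.imread(f'pics/{n}_wrist.png');cv2.imwrite(f'pics/{n}_z.png',cv2.resize(i[y:y+h,x:x+w],None,fx=2.1,fy=2.1,interpolation=cv2.INTER_CUBIC))
```

```text
(no output)
```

View pics/a_z.png

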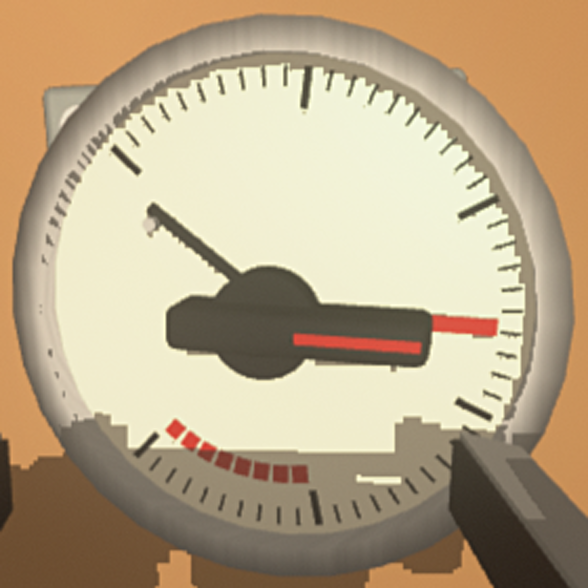

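View pics/c_z.png

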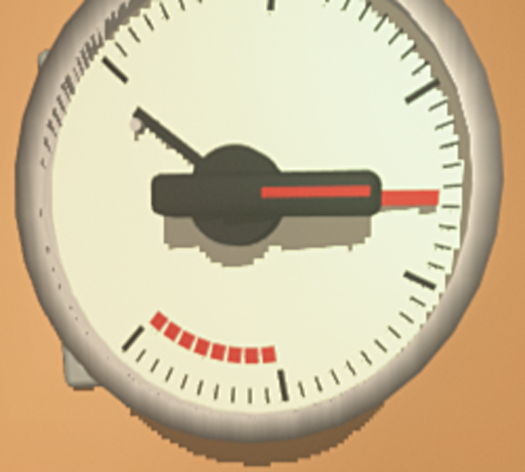

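Run:
```python
from h import *
from scipy.optimize import least_squares
np.set_printoptions(precision=4,suppress=True)
a=old('a_wrist');c=old('c_wrist')
pts={'zero':((138,173),(126,82)),'UR':((460,217),(407,102)),'LR':((456,402),(405,274)),'B':((313,491),(281,371)),'LL':((157,435),(142,327)),'tip':((497,327),(438,198)),'line':((420,349),(370,191)),'lineIn':((294,340),(262,191))}
X={}
for k,(p,q) in pts.items():
    X[k],e=tri([ray(a,np.array(p)/2.1+(210,70)),ray(c,np.array(q)/2.1+(220,0))]);print(k,X[k],np.round(e,4))
T=np.array([X[k] for k in('zero','UR','LR','B','LL')])
m=T.mean(0);u,s,v=np.linalg.svd(T-m);n=v[2]*np.sign(v[2][2]);print('n',n,'tilt',np.degrees(np.arccos(n[2])),'az downslope',np.degrees(np.arctan2(n[1],n[0])),s)
# ticks: angle of tick k anticlockwise from upslope: 135-54k ; fit centre,R,yaw with fixed 15deg tilt
ks=dict(zero=0,UR=2,LR=3,B=4,LL=5)
def fr(y):
    Rz=R.from_euler('z',y).as_matrix();t=np.radians(15)
    ex=Rz@[np.cos(t),0,np.sin(t)];ey=Rz@[0,1,0];return ex,ey,np.cross(ex,ey)
def f(p):
    ex,ey,_=fr(p[4]);r=[]
    for k,i in ks.items():
        th=np.radians(135-54*i);r+=list(p[:3]+p[3]*(np.cos(th)*ex+np.sin(th)*ey)-X[k])
    return r
s=least_squares(f,[.56,.02,.115,.06,0]);print(s.x,np.degrees(s.x[4]),'max res',np.abs(s.fun).max())
ex,ey,ez=fr(s.x[4])
for k in('tip','line','lineIn'):
    d=X[k]-s.x[:3];print(k,'ang',np.degrees(np.arctan2(d@ey,d@ex)),'r',np.hypot(d@ex,d@ey),'h',d@ez)
```

```text
zero [0.5205 0.0579 0.097 ] [0. 0.]
UR [0.6163 0.0466 0.1228] [0. 0.]
LR [ 0.6182 -0.009   0.1246] [0. 0.]
B [ 0.5768 -0.0438  0.1108] [0.0001 0.0001]
LL [ 0.5248 -0.0283  0.0998] [0.0001 0.0001]
tip [0.6268 0.0156 0.1305] [0.0002 0.0002]
line [0.5992 0.0156 0.157 ] [0. 0.]
lineIn [0.5667 0.0163 0.1497] [0. 0.]
n [-0.2576  0.001   0.9663] tilt 14.92520805828541 az downslope 179.78744027827554 [0.0983 0.0905 0.0023]
[0.5646 0.0165 0.1093 0.0613 0.0447] 2.562679593895675 max res 0.0017451951197934995
tip ang -3.189182101651759 r 0.06564377626397558 h 0.004413092585869301
line ang -3.086354619545614 r 0.0458332856819984 h 0.03708294353215716
lineIn ang -1.5232004886535957 r 0.012510265880033193 h 0.03842119777849691
```

Axis at the window is about (0.562, 0.0165, 0.119), close to the stated 118 mm. Tilt is 15° and the pointer radius is 66 mm, both as given. The knob reads about 138° (2.41 rad). I'm planning the finger path.

```bash
cat > g.py <<'E'
from h import *
A=np.array([.5618,.0165,.119]);yaw=np.radians(2.0);t=np.radians(15)
Rz=R.from_euler('z',yaw).as_matrix();ex=Rz@[np.cos(t),0,np.sin(t)];ey=Rz@[0,1,0];ez=np.cross(ex,ey)
def wp(deg,gap=0,r=.034):
    th=np.radians(deg);n=np.array([-np.sin(th),np.cos(th)])
    h=.0125*abs(n[0])+.008*abs(n[1])
    q=r*np.array([np.cos(th),np.sin(th)])-(.0065+h+gap)*n
    return A+.015*ez+q[0]*ex+q[1]*ey-[0,0,.005]
def tool(d): return np.round(np.array([-d[2],d[0],-d[1]])*100,2)
E
python3 - <<'E'
from g import *
p=pose()[1]
w=wp(-3,.012);print(p,w,tool(w-p))
last=wp(-3,.012)
for d in [-3]+list(range(2,138,6))+[134,137]:
    w=wp(d);print(d,w.round(4),tool(w-last).tolist());last=w
E
```

```text
[ 0.54980702 -0.07983407  0.23120364] [ 0.59033333 -0.01140666  0.13690901] [ 9.43  4.05 -6.84]
-3 [0.5905 0.0006 0.1371] [-0.02, 0.02, -1.2]
2 [0.5917 0.0038 0.1374] [-0.03, 0.12, -0.32]
8 [0.593  0.0063 0.1378] [-0.04, 0.13, -0.25]
14 [0.5941 0.0091 0.1381] [-0.03, 0.11, -0.28]
20 [0.595  0.0121 0.1384] [-0.03, 0.09, -0.3]
26 [0.5956 0.0154 0.1386] [-0.02, 0.06, -0.33]
32 [0.5959 0.0188 0.1387] [-0.01, 0.03, -0.35]
38 [0.5958 0.0225 0.1387] [-0.0, -0.01, -0.36]
44 [0.5953 0.0262 0.1386] [0.01, -0.05, -0.38]
50 [0.5943 0.03   0.1384] [0.02, -0.1, -0.38]
56 [0.5928 0.0338 0.138 ] [0.04, -0.15, -0.38]
62 [0.5908 0.0375 0.1375] [0.05, -0.2, -0.37]
68 [0.5883 0.0411 0.1368] [0.06, -0.25, -0.35]
74 [0.5853 0.0443 0.1361] [0.08, -0.3, -0.32]
80 [0.5818 0.0472 0.1352] [0.09, -0.35, -0.29]
86 [0.5779 0.0496 0.1341] [0.1, -0.39, -0.24]
92 [0.5742 0.0516 0.1332] [0.1, -0.37, -0.2]
98 [0.5712 0.0533 0.1324] [0.08, -0.3, -0.17]
104 [0.5679 0.0547 0.1315] [0.09, -0.33, -0.14]
110 [0.5644 0.0557 0.1306] [0.09, -0.36, -0.1]
116 [0.5606 0.0564 0.1296] [0.1, -0.38, -0.06]
122 [0.5566 0.0565 0.1285] [0.11, -0.4, -0.01]
128 [0.5525 0.0561 0.1274] [0.11, -0.41, 0.04]
134 [0.5484 0.0551 0.1263] [0.11, -0.41, 0.1]
134 [0.5484 0.0551 0.1263] [-0.0, 0.0, -0.0]
137 [0.5463 0.0544 0.1257] [0.06, -0.21, 0.07]
```

Call:
{"name": "play_rows", "arguments": {
  "increments": [
    [[255,0,1,-1.7,0],[255,0,1,-1.7,0],[255,1,1,-1.7,0],[255,2,1,-1.7,0],[255,2,0,0,0],[255,1.4,0,0,0],[255,0,0,0,0],[255,0,0,0,0]]
  ],
  "newtons": 20
}}

```text
time_s: 1.33
ee_pos: [0.5894, -0.011, 0.1669]
eef_rot: [-1.686, 1.568, 3.027]
force: [-0.4, 0.4, 1.0]
grip_width: 0.0438
```

Run:
```python
from h import *
shot('wrist','d_wrist');print(pose()[1],ctrl.get_obs()['grip_width'])
im=ctrl.camera('side');cv2.imwrite('pics/d_side.png',cv2.resize(im[130:310,240:440,::-1],None,fx=3,fy=3))
```

```text
[ 0.58993802 -0.01133188  0.16808419] 0.039924344621381856
```

View pics/d_wrist.png

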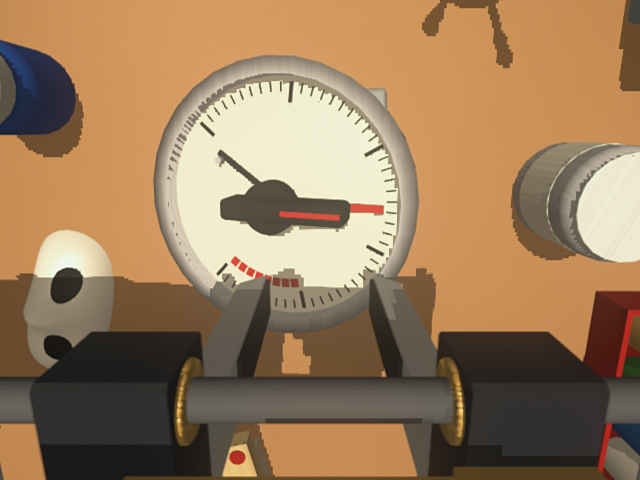

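View pics/d_side.png

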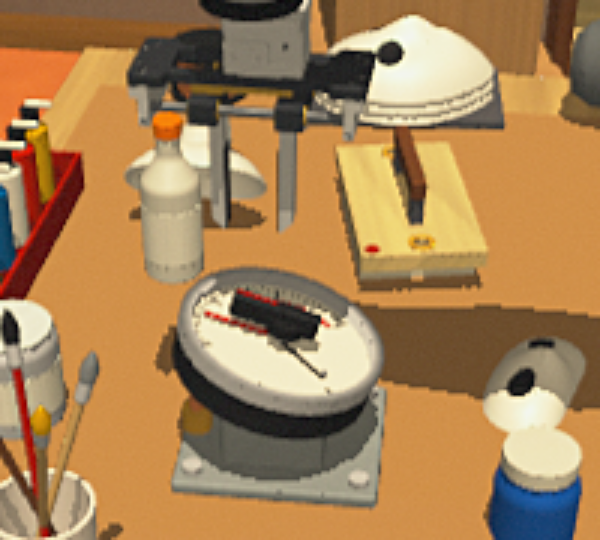

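Call:
{"name": "play_rows", "arguments": {
  "increments": [
    [[255,0,0,0,0],[255,0,0,0,0],[255,0,0,0,0],[255,0,0,0,0],[255,0,0,0,0],[255,0,0,0,0],[255,1.5,0,0,0],[255,1.6,0,0,0],[255,0,0,0,0]]
  ]
}}

```text
time_s: 2.18
ee_pos: [0.5887, -0.012, 0.134]
eef_rot: [-1.652, 1.567, 3.06]
force: [0.7, 0.3, -0.0]
grip_width: 0.0005
```

Run:
```python
from h import *
shot('wrist','e_wrist');o=ctrl.get_obs();print(pose()[1],o['grip_width'],o['force'],pose()[0])
```

```text
[ 0.58927957 -0.0119587   0.13575699] 0.0005205281273912459 [-0.85473456  0.33020803  0.32357857] [[-2.61974346e-03  9.99996565e-01 -7.98252759e-05]
 [ 2.41284881e-04 -7.91934409e-05 -9.99999968e-01]
 [-9.99996539e-01 -2.61976263e-03 -2.41076586e-04]]
```

View pics/e_wrist.png

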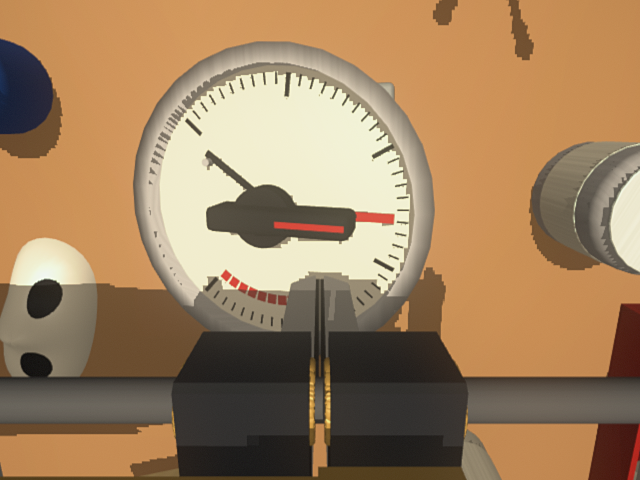

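The closed fingertip is at (320,275), just on the −y side of the nose bar, as planned. Starting the push.

Call:
{"name": "play_rows", "arguments": {
  "increments": [
    [[255,0,0,-0.4,0],[255,0,0,-0.4,0],[255,0,0,-0.4,0],[255,-0.03,0.12,-0.3,0],[255,-0.04,0.13,-0.25,0],[255,-0.03,0.11,-0.3,0],[255,-0.03,0.09,-0.3,0],[255,-0.02,0.06,-0.33,0],[255,-0.01,0.03,-0.35,0],[255,0,0,-0.36,0],[255,0,-0.05,-0.38,0],[255,0,0,0,0]]
  ]
}}

```text
time_s: 3.23
ee_pos: [0.5948, 0.0264, 0.1384]
eef_rot: [-2.36, 1.571, 2.353]
force: [0.7, 0.5, -0.4]
grip_width: 0.0008
```

Run:
```python
from h import *
shot('wrist','f_wrist');o=ctrl.get_obs();print(pose()[1],o['force'])
```

```text
[0.59480787 0.02606555 0.13841634] [-0.17333504  0.34703315 -0.21046134]
```

View pics/f_wrist.png

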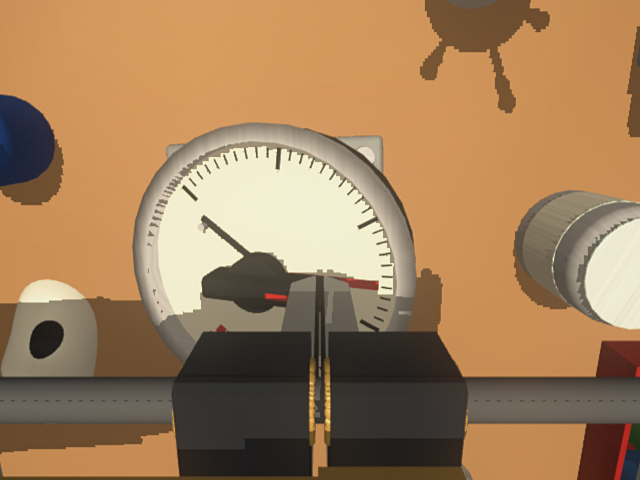

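The pointer has not moved even though the finger should have reached it. I'm checking the projections.

Run:
```python
from g import *
np.set_printoptions(precision=4,suppress=True)
for n in 'cdef':
    cm=old(n+'_wrist');t=np.load(f'pics/{n}_wrist.npz');print(n,t['t'],'TCP px',proj(cm,t['t']),'axis top px',proj(cm,A+.026*ez),'nose',proj(cm,A+.026*ez+.048*ex))
    if n=='f':print(t['R'])
o=ctrl.get_obs();print(o)
im=ctrl.camera('side');cv2.imwrite('pics/f_side.png',cv2.resize(im[130:310,240:440,::-1],None,fx=3,fy=3))
im=ctrl.camera('scene');cv2.imwrite('pics/f_scene.png',cv2.resize(im[180:300,240:400,::-1],None,fx=4,fy=4))
```

```text
c [ 0.5501 -0.0808  0.2322] TCP px [320.1641 271.4661] axis top px [326.9163  91.734 ] nose [399.5644  87.2348]
d [ 0.5894 -0.011   0.1669] TCP px [320.1641 271.4661] axis top px [259.2473 212.2975] nose [342.8178 213.763 ]
e [ 0.5887 -0.012   0.134 ] TCP px [320.1641 271.4661] axis top px [251.1447 222.9201] nose [347.8489 225.2263]
f [0.5948 0.0264 0.1384] TCP px [320.1641 271.4661] axis top px [243.7067 293.4886] nose [333.7649 299.8226]
[[-0.0001  1.      0.0005]
 [ 0.0001  0.0005 -1.    ]
 [-1.     -0.0001 -0.0001]]
{'time_s': 3.2833, 'qpos': array([-0.0177,  0.4281,  1.4263,  0.    ,  1.2873, -0.0182]), 'joint_vel': array([-0.0097,  0.002 , -0.0001, -0.0015, -0.    , -0.0067]), 'tau': array([  0.4631, -59.957 , -34.8307,   0.1024,   0.0184,   0.0964]), 'ee_pos': array([0.5948, 0.0261, 0.1384]), 'eef_rot': array([-1.9538,  1.5707,  2.7591]), 'force': array([-0.1733,  0.347 , -0.2105]), 'moment': array([0.0388, 0.0108, 0.0153]), 'grip_width': 0.0002351705428393179}
```

View pics/f_side.png

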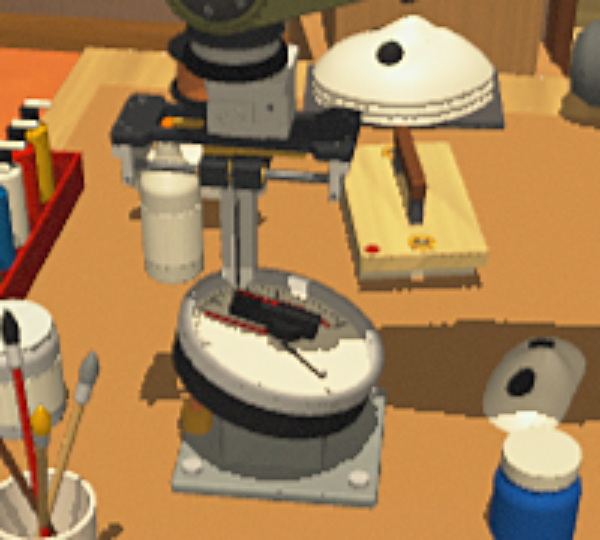

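View pics/f_scene.png

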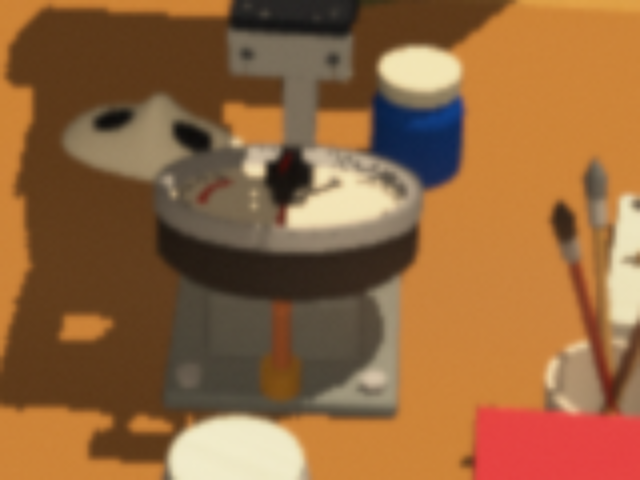

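```bash
python3 - <<'E'
from g import *
np.set_printoptions(precision=4,suppress=True)
sc=cam('scene');sd=cam('side');p=pose()[1]
print(p,'scene',(proj(sc,p)-(240,180))*4,'side',(proj(sd,p)-(240,130))*3)
for nm,X in(('axistop',A+.026*ez),('nose',A+.026*ez+.048*ex),('lineobs',np.array([.5992,.0156,.157]))):
    print(nm,X,(proj(sc,X)-(240,180))*4,(proj(sd,X)-(240,130))*3)
E
python3 - <<'E'
import cv2
i=cv2.imread('pics/f_wrist.png');cv2.imwrite('pics/f_z.png',cv2.resize(i[100:345,120:430],None,fx=2.5,fy=2.5,interpolation=cv2.INTER_CUBIC))
E
```

```text
[0.5949 0.0257 0.1385] scene [295.1754 193.2574] side [238.5524 312.4238]
axistop [0.5551 0.0163 0.1441] [286.2333 149.8387] [289.3269 304.4032]
nose [0.6014 0.0179 0.1565] [282.0157 174.0964] [231.8601 287.6816]
lineobs [0.5992 0.0156 0.157 ] [278.6755 171.2525] [235.0814 285.8683]
```

View pics/f_z.png

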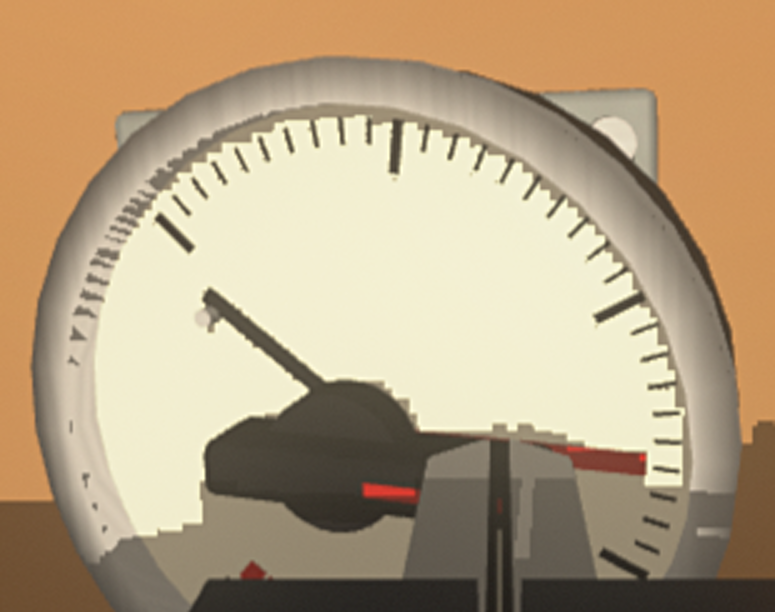

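Run:
```python
from g import *
im=ctrl.camera('side');cv2.imwrite('pics/g_side.png',cv2.resize(im[190:270,290:380,::-1],None,fx=7,fy=7,interpolation=cv2.INTER_NEAREST))
im=ctrl.camera('scene');cv2.imwrite('pics/g_scene.png',cv2.resize(im[190:250,270:350,::-1],None,fx=8,fy=8,interpolation=cv2.INTER_NEAREST))
```

```text
(no output)
```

View pics/g_side.png

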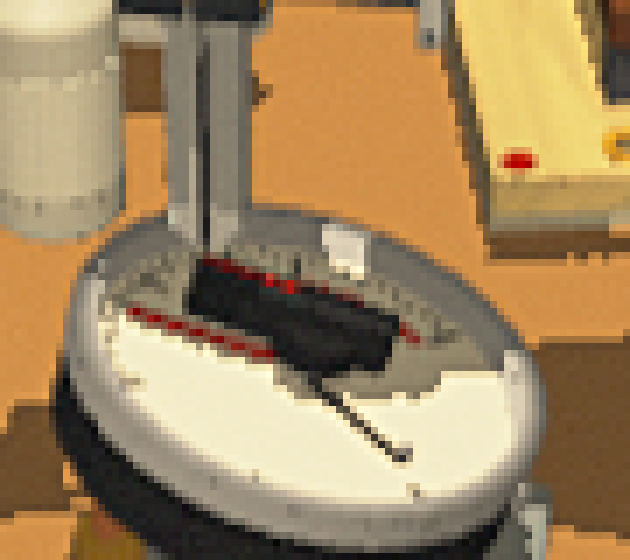

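View pics/g_scene.png

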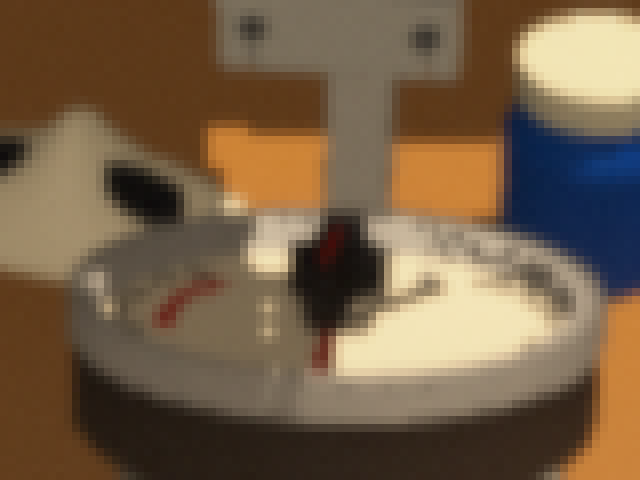

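Run:
```python
from g import *
np.set_printoptions(precision=4,suppress=True)
cm=old('f_wrist');z=np.load('pics/f_wrist.npz')
for dx in(0,-.01,-.02,-.03):
  for dz in (-.008,.008): print(dx,dz,proj(cm,z['t']+z['R']@[dx,0,dz]))
X,e=tri([ray(cam('side'),(319.3,226.4)),ray(cam('scene'),(315.3,217))]);print('tip tri',X,e,pose()[1])
sd=cam('side')
for x,y,zz in((.5894,-.011,.167),):print('d side pred',(proj(sd,(x,y,zz))-(240,130))*3, (proj(sd,(x+.02,y,zz))-(240,130))*3,(proj(sd,(x-.02,y,zz))-(240,130))*3)
```

```text
0 -0.008 [320.1755 256.8901]
0 0.008 [320.1529 285.786 ]
-0.01 -0.008 [320.2189 262.6305]
-0.01 0.008 [320.1945 292.7131]
-0.02 -0.008 [320.2663 268.9186]
-0.02 0.008 [320.2399 300.2885]
-0.03 -0.008 [320.3186 275.8367]
-0.03 0.008 [320.2898 308.6077]
tip tri [0.5924 0.0304 0.1676] [0.0031236774927305704, 0.0031236774927306666] [0.5949 0.0256 0.1384]
d side pred [252.6792 258.6059] [228.4651 256.5652] [277.0207 260.6572]
```

Views from the side, scene and wrist cameras agree. The visible fingertips end about 29 mm short of the reported TCP (tip at z≈0.167 while the TCP reads 0.138), so the finger passed above the knob. I'll work with the observed tip: go back to the −y side, lower, and check.

Call:
{"name": "play_rows", "arguments": {
  "increments": [
    [[255,0,-0.2,2,0],[255,0,-0.25,2,0],[255,0,0,0,0],[255,0.8,0,0,0],[255,0.7,0,0,0],[255,0,0,0,0]]
  ]
}}

```text
time_s: 3.98
ee_pos: [0.5896, -0.0136, 0.1213]
eef_rot: [-1.695, 1.568, 3.018]
force: [-0.3, 0.8, -1.7]
grip_width: 0.0004
```

Run:
```python
from g import *
shot('wrist','h_wrist');o=ctrl.get_obs();print(pose()[1],o['force'])
im=ctrl.camera('side');cv2.imwrite('pics/h_side.png',cv2.resize(im[190:270,290:380,::-1],None,fx=7,fy=7,interpolation=cv2.INTER_NEAREST))
```

```text
[ 0.5898817  -0.01359934  0.12217954] [ 0.15649982  0.31709207 -0.24409947]
```

View pics/h_wrist.png

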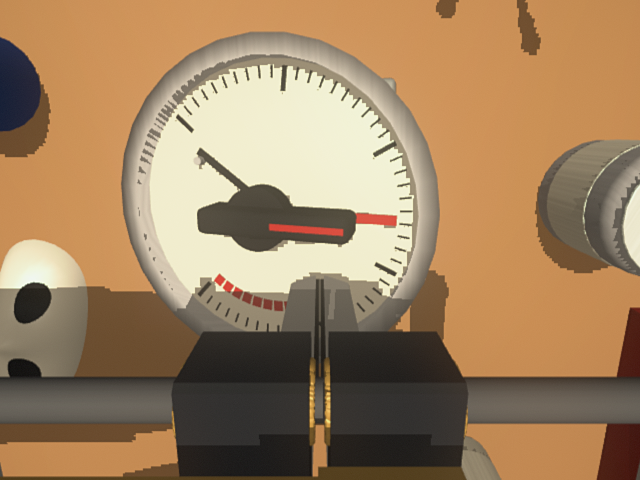

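View pics/h_side.png

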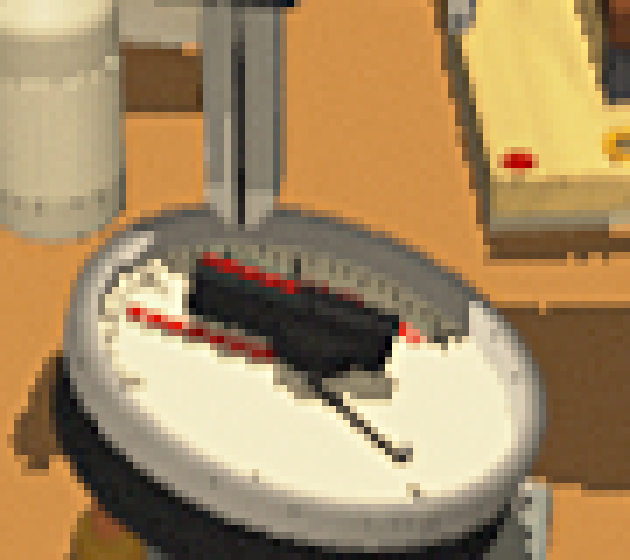

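The tip is clearly visible above the bezel at (324,222) in the side view, so it is higher than the TCP. Lowering 14 mm and moving in to touch the nose.

Call:
{"name": "play_rows", "arguments": {
  "increments": [
    [[255,0.7,0,0,0],[255,0.7,0,0,0],[255,0,0,-0.4,0],[255,0,0,-0.4,0],[255,0,0,-0.4,0],[255,0,0.1,-0.4,0],[255,-0.03,0.1,-0.3,0],[255,-0.04,0.1,-0.3,0],[255,0,0,0,0]]
  ]
}}

```text
time_s: 4.83
ee_pos: [0.5937, 0.0083, 0.1104]
eef_rot: [1.604, 1.57, 0.034]
force: [0.2, -0.3, -0.0]
grip_width: 0.0001
```

Run:
```python
from g import *
shot('wrist','i_wrist');o=ctrl.get_obs();print(pose()[1],o['force'])
im=ctrl.camera('side');cv2.imwrite('pics/i_side.png',cv2.resize(im[190:270,290:380,::-1],None,fx=7,fy=7,interpolation=cv2.INTER_NEAREST))
```

```text
[0.59358655 0.00803493 0.11028263] [ 0.86166665  0.01881223 -0.47553593]
```

View pics/i_wrist.png

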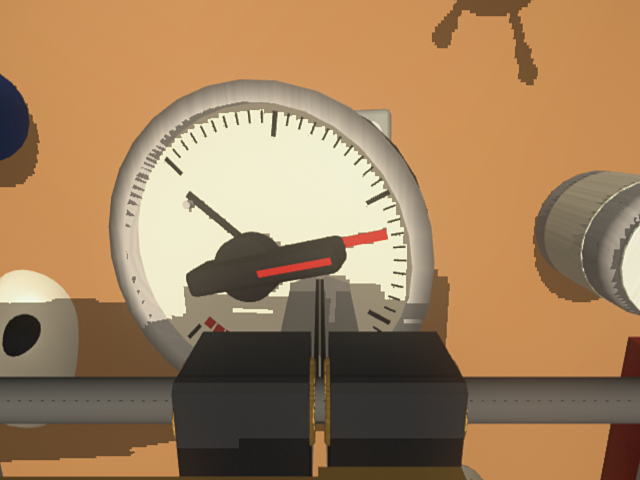

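View pics/i_side.png

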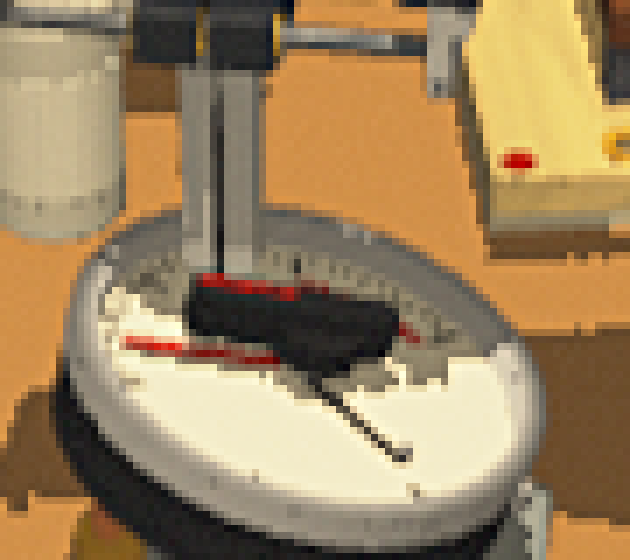

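The knob is turning now: the pointer tip is up at (386,234). Continuing along the arc.

Call:
{"name": "play_rows", "arguments": {
  "increments": [
    [[255,-0.05,0.1,-0.4,0],[255,-0.02,0.06,-0.33,0],[255,-0.01,0.03,-0.35,0],[255,0,0,-0.36,0],[255,0.01,-0.05,-0.38,0],[255,0.02,-0.1,-0.38,0],[255,0.04,-0.15,-0.38,0],[255,0.05,-0.2,-0.37,0],[255,0.06,-0.25,-0.35,0],[255,0.08,-0.3,-0.32,0],[255,0.09,-0.35,-0.29,0],[255,0,0,0,0]]
  ]
}}

```text
time_s: 5.93
ee_pos: [0.5806, 0.0474, 0.1073]
eef_rot: [-2.036, 1.57, 2.677]
force: [-0.2, 1.2, 0.2]
grip_width: 0.0005
```

Run:
```python
from g import *
shot('wrist','j_wrist');o=ctrl.get_obs();print(pose()[1],o['force'],wp(80))
```

```text
[0.58091719 0.04718285 0.1074252 ] [0.09871215 0.12484749 0.3589914 ] [0.58177621 0.04719175 0.1351655 ]
```

View pics/j_wrist.png

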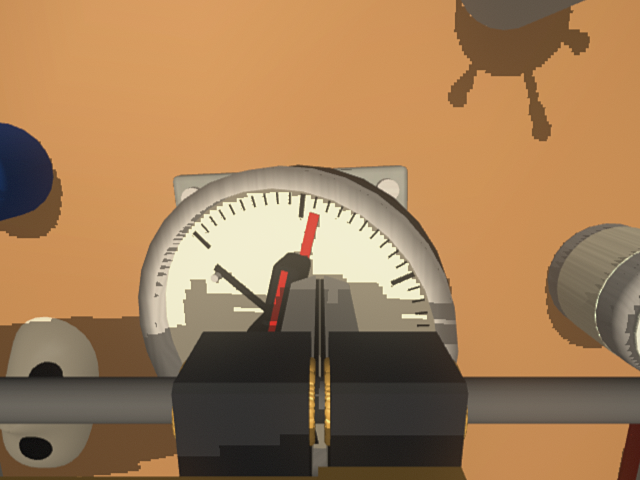

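Call:
{"name": "play_rows", "arguments": {
  "increments": [
    [[255,0.1,-0.35,-0.24,0],[255,0.1,-0.35,-0.2,0],[255,0.08,-0.3,-0.17,0],[255,0.09,-0.33,-0.14,0],[255,0.09,-0.36,-0.1,0],[255,0.1,-0.38,-0.06,0],[255,0.11,-0.4,0,0],[255,0.06,-0.2,0.02,0],[255,0.06,-0.2,0.03,0],[255,0,0,0,0]]
  ]
}}

```text
time_s: 6.82
ee_pos: [0.5522, 0.0554, 0.0995]
eef_rot: [-1.884, 1.57, 2.828]
force: [0.7, 0.9, 1.3]
grip_width: 0.0005
```

Run:
```python
from g import *
shot('wrist','k_wrist');o=ctrl.get_obs();print(pose()[1],o['force'],wp(128),wp(135))
```

```text
[0.55237304 0.05540143 0.09951542] [-0.22967796  0.02012044  0.91793031] [0.55250513 0.05609056 0.12741033] [0.54768621 0.05491866 0.12610893]
```

View pics/k_wrist.png

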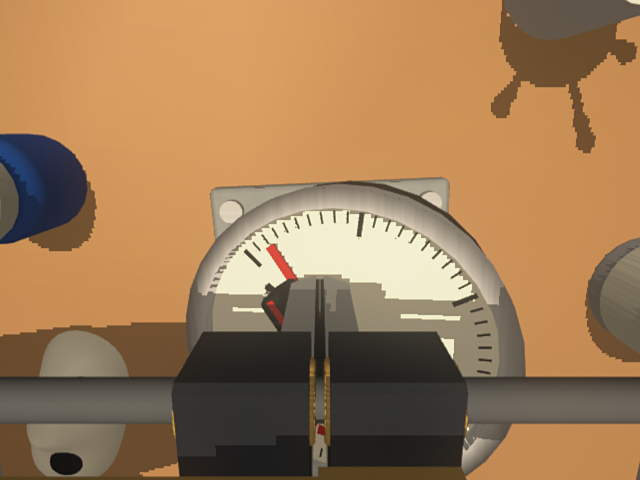

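The pointer is about 8° short of the zero tick. Creeping on slowly.

Call:
{"name": "play_rows", "arguments": {
  "increments": [
    [[255,0.04,-0.15,0.06,0],[255,0.04,-0.15,0.06,0],[255,0.04,-0.15,0.06,0],[255,0.04,-0.1,0.06,0],[255,0,0,0,0]]
  ]
}}

```text
time_s: 7.28
ee_pos: [0.5469, 0.0529, 0.0979]
eef_rot: [-1.379, 1.571, -2.95]
force: [0.9, -0.1, 0.9]
grip_width: 0.0003
```

Run:
```python
from g import *
im,_=shot('wrist','l_wrist');o=ctrl.get_obs();print(pose()[1],o['force'])
cv2.imwrite('pics/l_z.png',cv2.resize(im[170:340,180:480,::-1],None,fx=2.6,fy=2.6))
```

```text
[0.54698151 0.0529207  0.0979245 ] [ 0.01632968 -0.08706912  0.61230315]
```

View pics/l_z.png

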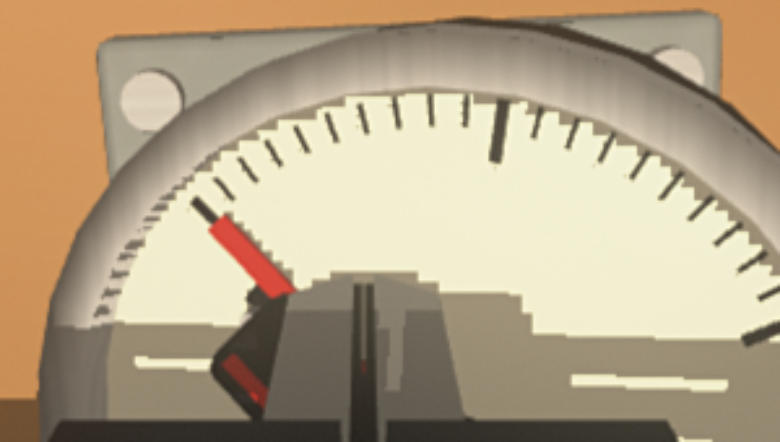

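Nearly aligned with the zero tick, and no stop force yet. A little more.

Call:
{"name": "play_rows", "arguments": {
  "increments": [
    [[255,0.02,-0.08,0.06,0],[255,0.02,-0.08,0.06,0],[255,0.02,-0.08,0.06,0],[255,0,0,0,0]]
  ]
}}

```text
time_s: 7.67
ee_pos: [0.5453, 0.0515, 0.0976]
eef_rot: [1.934, 1.569, 0.363]
force: [4.7, 3.4, 0.8]
grip_width: 0.0002
```

Run:
```python
from g import *
im,_=shot('wrist','m_wrist');o=ctrl.get_obs();print(pose()[1],o['force'])
cv2.imwrite('pics/m_z.png',cv2.resize(im[170:340,180:480,::-1],None,fx=2.6,fy=2.6))
```

```text
[0.54524927 0.05148261 0.09764257] [4.51023694 2.80438921 0.41101126]
```

View pics/m_z.png

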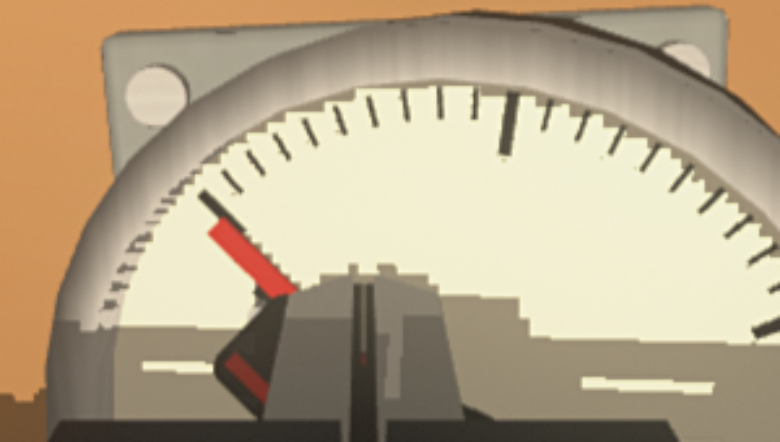

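The force jumped to 5.5 N, so the knob is on its stop. Backing off, lifting, opening, and heading toward the mould top.

Call:
{"name": "play_rows", "arguments": {
  "increments": [
    [[255,0,0.7,-0.5,0],[255,0,0.7,-0.5,0],[255,-3,0,0,0],[255,-4,0,0,0],[0,-3.5,0,2,0],[0,-2,-0.5,3.5,0],[0,0,-0.5,4,0],[0,0,-0.5,4,0],[0,0,0,0,0],[0,0,0,0,0]]
  ]
}}

```text
time_s: 8.55
ee_pos: [0.5438, -0.0752, 0.2221]
eef_rot: [-1.683, 1.57, 3.026]
force: [0.3, 0.4, -0.7]
grip_width: 0.0371
```

Run:
```python
from g import *
im,_=shot('wrist','n_wrist');o=ctrl.get_obs();print(pose()[1],o['force'])
```

```text
[ 0.54390467 -0.07387143  0.22210241] [0.06364581 0.51014324 0.20349513]
```

View pics/n_wrist.png

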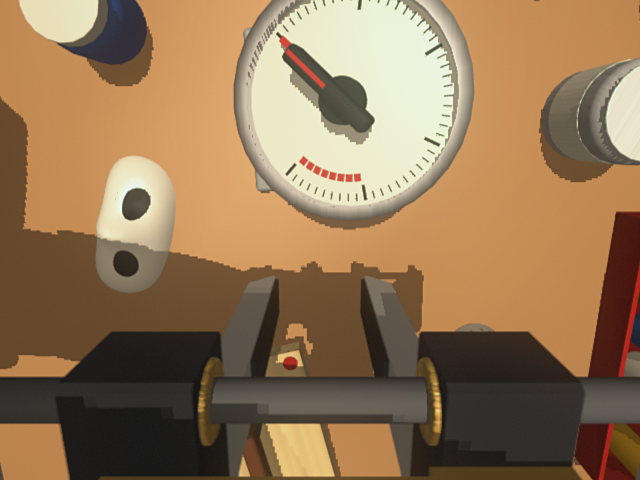

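The red pointer (283,42) and the knob line up with the zero tick. Moving on for a view of the mould top.

Call:
{"name": "play_rows", "arguments": {
  "increments": [
    [[0,-1,0,3.2,0],[0,-1,0,3.2,0],[0,-1,0,3.2,0],[0,0,0,3.2,0],[0,0,0,3.2,0],[0,0,0,3.2,0],[0,0,0,3.2,0],[0,0,0,0,0],[0,0,0,0,0]]
  ]
}}

```text
time_s: 9.35
ee_pos: [0.5442, -0.2975, 0.2514]
eef_rot: [-2.234, 1.569, 2.478]
force: [-0.7, -0.1, -0.5]
grip_width: 0.0938
```

Run:
```python
from g import *
im,_=shot('wrist','o_wrist');o=ctrl.get_obs();print(pose()[1],o['grip_width'])
```

```text
[ 0.5443646  -0.29661409  0.25179315] 0.09389556822728269
```

View pics/o_wrist.png

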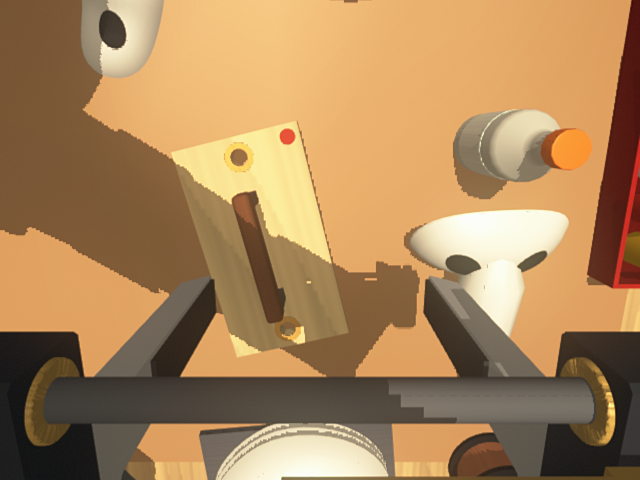

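The whole top half is in view: handle (238,200)–(275,320), holes at (238,157) and (288,328), red dot at (288,136). Taking a second view.

Call:
{"name": "play_rows", "arguments": {
  "increments": [
    [[0,0.5,-2.5,1.8,0],[0,0.5,-2.5,1.8,0],[0,0.5,-1.5,1.8,0],[0,0,0,0,0],[0,0,0,0,0]]
  ]
}}

```text
time_s: 9.82
ee_pos: [0.479, -0.3508, 0.2376]
eef_rot: [2.243, 1.571, 0.672]
force: [-0.1, 0.4, 0.2]
grip_width: 0.094
```

Run:
```python
from g import *
im,_=shot('wrist','p_wrist');print(pose()[1])
i=cv2.imread('pics/o_wrist.png');cv2.imwrite('pics/o_z.png',cv2.resize(i[110:360,160:360],None,fx=2.4,fy=2.4,interpolation=cv2.INTER_CUBIC))
```

```text
[ 0.47958847 -0.3504196   0.23777419]
```

View pics/p_wrist.png

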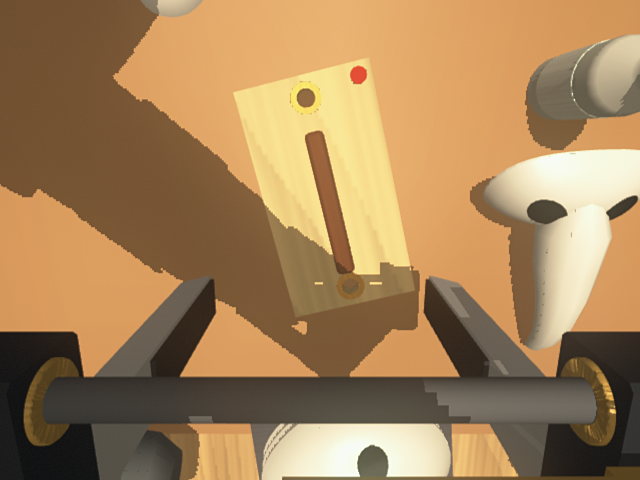

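View pics/o_z.png

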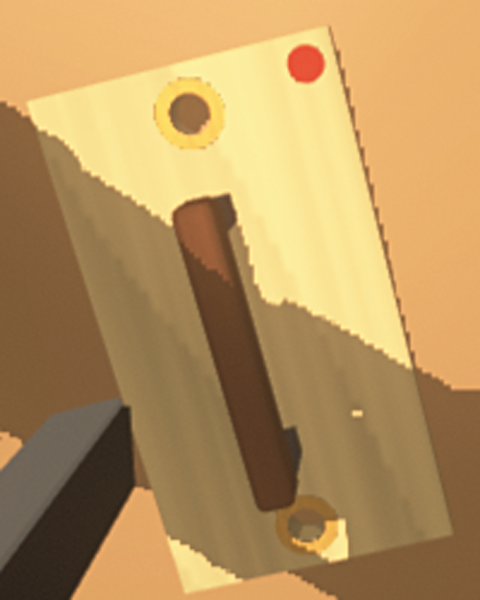

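Run:
```python
from g import *
np.set_printoptions(precision=4,suppress=True)
a=old('o_wrist');c=old('p_wrist')
pts={'hL':((190,113),(306,98)),'hR':((306,524),(350,286)),'dot':((306,63),(358.5,75)),'H1':((196,204),(314,132)),'H2':((276,507),(345.5,271)),'c1':((27,102),(234,93)),'c2':((330,28),(369,58)),'c3':((452,534),(415,291)),'c4':((187,592),(297,317))}
X={}
for k,(p,q) in pts.items():
    X[k],e=tri([ray(a,np.array(p)/2.4+(160,110)),ray(c,q)]);print(k,X[k],np.round(e,4))
d=X['hL']-X['hR'];print('hole dist',np.linalg.norm(d),'mid',(X['hL']+X['hR'])/2,'yaw',np.degrees(np.arctan2(-d[0],d[1])))
d=X['H1']-X['H2'];print('handle len',np.linalg.norm(d),'mid',(X['H1']+X['H2'])/2,'yaw',np.degrees(np.arctan2(-d[0],d[1])))
print('corner mid',sum(X[k] for k in('c1','c2','c3','c4'))/4)
print(pose()[1])
```

```text
hL [ 0.4665 -0.2503  0.0471] [0.0002 0.0002]
hR [ 0.5096 -0.4305  0.046 ] [0.0001 0.0001]
dot [ 0.5134 -0.2307  0.0468] [0.0001 0.0001]
H1 [ 0.4745 -0.2804  0.0891] [0.0005 0.0005]
H2 [ 0.5018 -0.3982  0.0963] [0.0005 0.0005]
c1 [ 0.402  -0.246   0.0483] [0.0003 0.0003]
c2 [ 0.5227 -0.217   0.0461] [0.0004 0.0004]
c3 [ 0.5748 -0.4349  0.0475] [0.0004 0.0004]
c4 [ 0.4558 -0.4625  0.0494] [0.0004 0.0004]
hole dist 0.18528326890275337 mid [ 0.488  -0.3404  0.0466] yaw 13.444640641283
handle len 0.12119156806510388 mid [ 0.4882 -0.3393  0.0927] yaw 13.039373855062575
corner mid [ 0.4888 -0.3401  0.0478]
[ 0.4796 -0.3504  0.2378]
```

Both views agree: hole spacing is 185 mm (184 expected), plate top z≈0.047, handle z≈0.09. The top half is centred at (0.4885, −0.340) with yaw +13.4°. I'll align with it and descend in stages.

Call:
{"name": "play_rows", "arguments": {
  "increments": [
    [[0,1,0,0,-6.7],[0,1,0,0,-6.7],[0,2.4,1.1,-0.8,0],[0,3.5,0,0,0],[0,3.5,0,0,0],[0,2.5,0,0,0],[0,1.5,0,0,0],[0,1,0,0,0],[0,0,0,0,0],[0,0,0,0,0]]
  ]
}}

```text
time_s: 10.7
ee_pos: [0.4884, -0.3409, 0.0741]
eef_rot: [0.803, 1.57, -0.533]
force: [0.4, -0.3, 1.1]
grip_width: 0.0937
```

Run:
```python
from g import *
im,_=shot('wrist','q_wrist');P=pose();print(P[1],P[0].round(4),ctrl.get_obs()['force'])
im=ctrl.camera('side');cv2.imwrite('pics/q_side.png',cv2.resize(im[130:240,300:440,::-1],None,fx=5,fy=5,interpolation=cv2.INTER_NEAREST))
```

```text
[ 0.48853479 -0.34130856  0.07466238] [[ 0.0014  0.9726  0.2326]
 [-0.0011  0.2326 -0.9726]
 [-1.      0.0011  0.0014]] [-0.48584722  0.02962327 -0.15152767]
```

View pics/q_wrist.png

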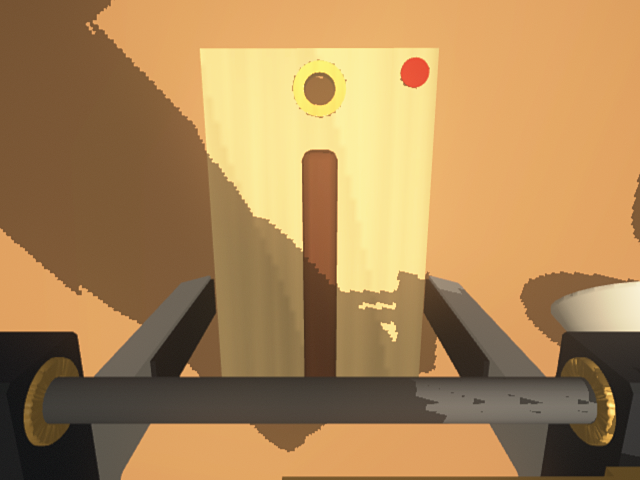

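View pics/q_side.png

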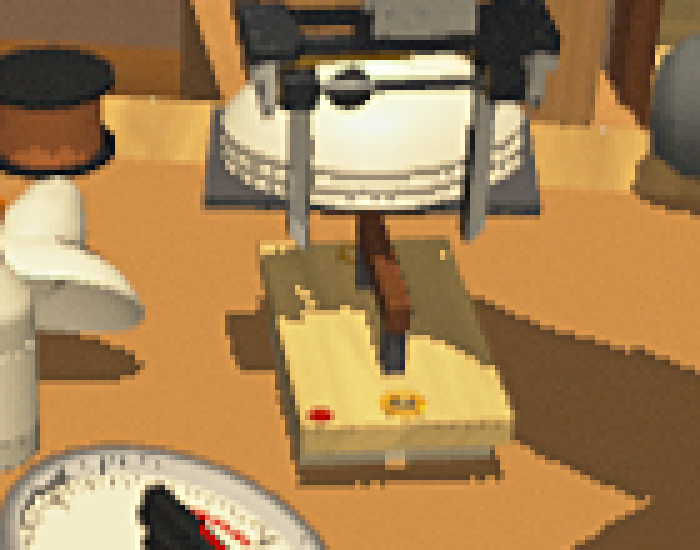

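The alignment is good: the handle is upright at column 320, and the tips are just about level with the bar top. Descending 32 mm and closing.

Call:
{"name": "play_rows", "arguments": {
  "increments": [
    [[0,1,0,0,0],[0,1,0,0,0],[0,1,0,0,0],[0,0.2,0,0,0],[0,0,0,0,0]]
  ]
}}

```text
time_s: 11.22
ee_pos: [0.487, -0.3411, 0.0401]
eef_rot: [-2.475, 1.569, 2.471]
force: [-0.3, 0.0, -0.4]
grip_width: 0.094
```

Run:
```python
from g import *
print(pose()[1],ctrl.get_obs()['force'])
im=ctrl.camera('side');cv2.imwrite('pics/r_side.png',cv2.resize(im[130:240,300:440,::-1],None,fx=5,fy=5,interpolation=cv2.INTER_NEAREST))
```

```text
[ 0.48700798 -0.34114237  0.0400691 ] [-0.30631997  0.04856121 -0.43761215]
```

View pics/r_side.png

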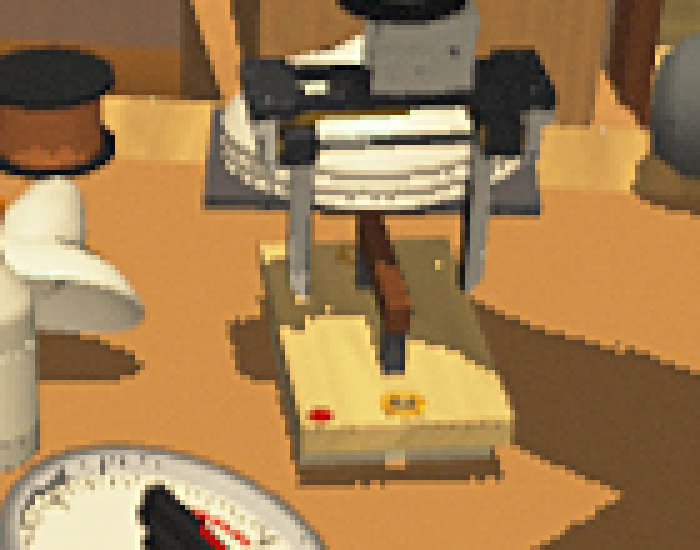

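With the TCP at 0.040, below the plate top (0.048), there is no contact force, so the shorter fingertips are confirmed. Gripping.

Call:
{"name": "play_rows", "arguments": {
  "increments": [
    [[255,0,0,0,0],[255,0,0,0,0],[255,0,0,0,0],[255,0,0,0,0],[255,0,0,0,0],[255,0,0,0,0],[255,0,0,0,0],[255,0,0,0,0],[255,0,0,0,0],[255,0,0,0,0],[255,0,0,0,0],[255,0,0,0,0]]
  ],
  "newtons": 50
}}

```text
time_s: 12.27
ee_pos: [0.4876, -0.3415, 0.0414]
eef_rot: [1.248, 1.571, -0.089]
force: [7.0, 1.5, 4.2]
grip_width: 0.0176
```

Call:
{"name": "play_rows", "arguments": {
  "increments": [
    [[255,0,0,0,0],[255,0,0,0,0],[255,0,0,0,0],[255,0,0,0,0]]
  ]
}}

```text
time_s: 12.6
ee_pos: [0.4877, -0.3415, 0.0414]
eef_rot: [1.106, 1.57, -0.23]
force: [2.7, 0.4, -0.1]
grip_width: 0.0154
```

Run:
```python
from g import *
im,_=shot('wrist','s_wrist')
print(pose()[1],ctrl.get_obs()['force'])
```

```text
[ 0.48770145 -0.34146531  0.04138053] [ 3.35232205 -0.20423613 -1.54778881]
```

View pics/s_wrist.png

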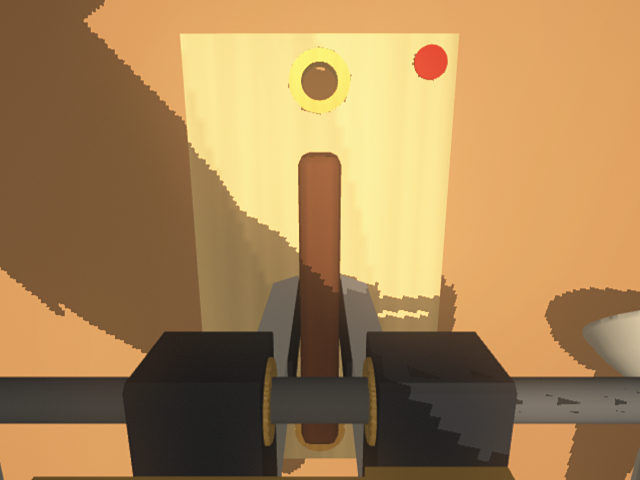

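Gripped at 15–16 mm. Test lift.

Call:
{"name": "play_rows", "arguments": {
  "increments": [
    [[255,-0.3,0,0,0],[255,-0.6,0,0,0],[255,-1,0,0,0],[255,-1,0,0,0],[255,0,0,0,0],[255,0,0,0,0]]
  ]
}}

```text
time_s: 13.15
ee_pos: [0.4878, -0.3418, 0.0713]
eef_rot: [0.62, 1.569, -0.717]
force: [0.3, 0.2, -6.6]
grip_width: 0.0156
```

Run:
```python
from g import *
im,_=shot('wrist','t_wrist')
o=ctrl.get_obs();print(pose()[1],o['force'],o['moment'],o['grip_width'])
```

```text
[ 0.48751965 -0.34148428  0.07055074] [-0.30963678 -0.3545866  -6.93091323] [ 0.00165263 -0.03120929 -0.03458001] 0.015373006105359018
```

View pics/t_wrist.png

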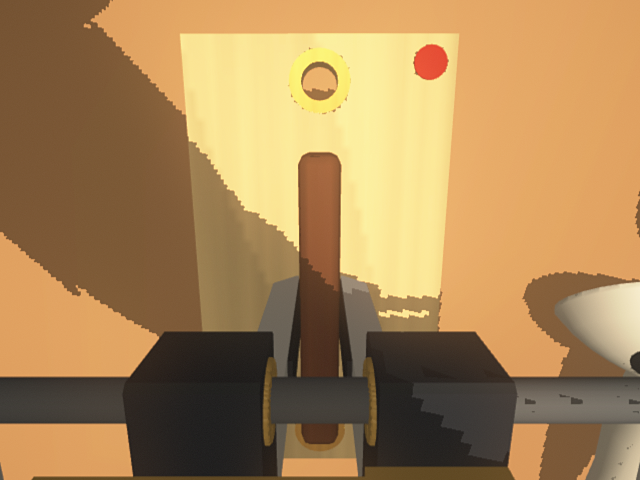

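Lifted cleanly: 6.9 N (about 0.7 kg), and the image shows no shift in the grip. Raising it and turning toward the base's yaw.

Call:
{"name": "play_rows", "arguments": {
  "increments": [
    [[255,-1,0,0,0],[255,-2,0,0,0],[255,-3,0,0,0],[255,-3,0,0,0],[255,-3,0,0,0],[255,-3,0,0,0],[255,-3,0,0,3],[255,-2,0,0,5],[255,-1,0,0,5],[255,0,0,0,4],[255,0,0,0,2.5],[255,0,0,0,0]]
  ]
}}

```text
time_s: 14.2
ee_pos: [0.4874, -0.3413, 0.2807]
eef_rot: [-2.114, 1.571, 2.49]
force: [0.2, 0.1, -6.9]
grip_width: 0.0153
```

Run:
```python
from g import *
o=ctrl.get_obs();P=pose(o);print(P[1],P[0].round(3),o['force'])
for w in ((.42,-.34),(.40,-.0),(.34,.30)):
    d=np.array([*w,P[1][2]])-P[1];print(w,(P[0].T@d*100).round(2))
```

```text
[ 0.48737175 -0.34131121  0.28067163] [[-0.     0.994 -0.108]
 [ 0.    -0.108 -0.994]
 [-1.    -0.    -0.   ]] [ 0.19641442  0.1284503  -6.88317798]
(0.42, -0.34) [ 0.   -6.71  0.6 ]
(0.4, -0.0) [ 1.000e-02 -1.238e+01 -3.298e+01]
(0.34, 0.3) [ 1.000e-02 -2.160e+01 -6.216e+01]
```

Call:
{"name": "play_rows", "arguments": {
  "increments": [
    [[255,0,-0.3,-0.8,0],[255,0,-0.6,-1.8,0],[255,0,-1,-2.8,0],[255,0,-1,-2.9,0],[255,0,-1,-2.9,0],[255,0,-1,-2.9,0],[255,0,-1,-2.9,0],[255,0,-1,-2.9,0],[255,0,-1,-2.9,0],[255,0,-1,-2.9,0],[255,0,-1,-2.9,0],[255,0,-1,-2.9,0]]
  ]
}}

```text
time_s: 15.2
ee_pos: [0.4114, -0.015, 0.2805]
eef_rot: [1.788, 1.57, 0.112]
force: [0.5, 1.1, -6.3]
grip_width: 0.0153
```

Call:
{"name": "play_rows", "arguments": {
  "increments": [
    [[255,0,-1,-2.9,0],[255,0,-1,-2.9,0],[255,0,-1,-2.9,0],[255,0,-1,-2.9,0],[255,0,-1,-2.9,0],[255,0,-1,-2.9,0],[255,0,-1,-2.9,0],[255,0,-1,-2.9,0],[255,0,-1,-2.8,0],[255,0,-0.7,-2,0],[255,0,-0.3,-1,0],[255,0,0,0,0]]
  ]
}}

```text
time_s: 16.2
ee_pos: [0.343, 0.2836, 0.2802]
eef_rot: [-1.463, 1.57, -3.136]
force: [-0.6, 0.8, -6.4]
grip_width: 0.0157
```

Run:
```python
from g import *
im,_=shot('wrist','u_wrist')
o=ctrl.get_obs();print(pose()[1],o['force'],o['grip_width'],o['qpos'])
```

```text
[0.34344516 0.28249035 0.2802287 ] [-0.13360842 -1.35914201 -6.01269646] 0.015770141761489893 [ 6.06037444e-01 -4.41205554e-03  1.62008015e+00 -1.62685372e-04
  1.52642092e+00  7.09825052e-01]
```

View pics/u_wrist.png

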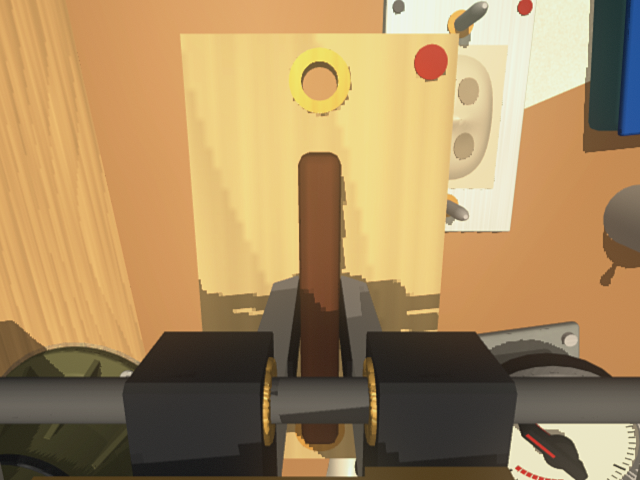

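Both pins are visible: left tip at (485,6), right tip at (466,216). Base red dot at (525,6). Shifting for a second view.

Call:
{"name": "play_rows", "arguments": {
  "increments": [
    [[255,0,-0.7,-1,0],[255,0,-1.3,-1.8,0],[255,0,-1.3,-1.8,0],[255,0,-0.7,-1,0],[255,0,0,0,0],[255,0,0,0,0],[255,0,0,0,0]]
  ]
}}

```text
time_s: 16.83
ee_pos: [0.3107, 0.3412, 0.2804]
eef_rot: [0.749, 1.57, -0.929]
force: [-0.8, 0.0, -6.5]
grip_width: 0.0157
```

Run:
```python
from g import *
im,_=shot('wrist','v_wrist')
o=ctrl.get_obs();print(pose()[1],o['force'],o['grip_width'])
cv2.imwrite('pics/v_z.png',cv2.resize(im[0:300,360:640,::-1],None,fx=2,fy=2,interpolation=cv2.INTER_CUBIC))
i=cv2.imread('pics/u_wrist.png');cv2.imwrite('pics/u_z.png',cv2.resize(i[0:240,370:570],None,fx=2.5,fy=2.5,interpolation=cv2.INTER_CUBIC))
```

```text
[0.31073012 0.34125555 0.2804642 ] [ 0.18223922  0.28249473 -6.6382571 ] 0.015362578983407055
```

View pics/v_z.png

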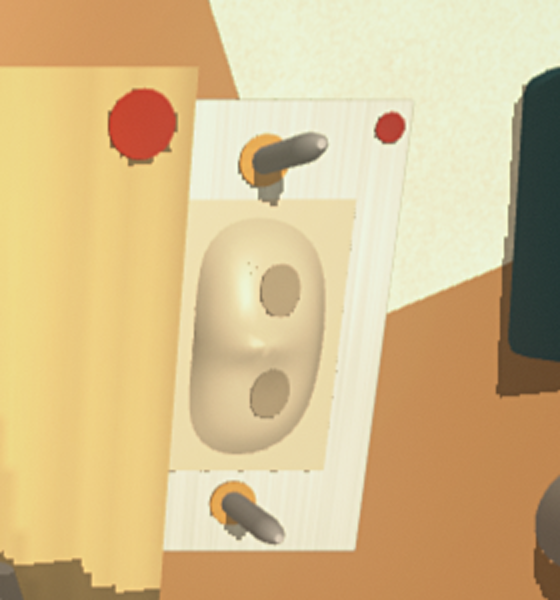

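View pics/u_z.png

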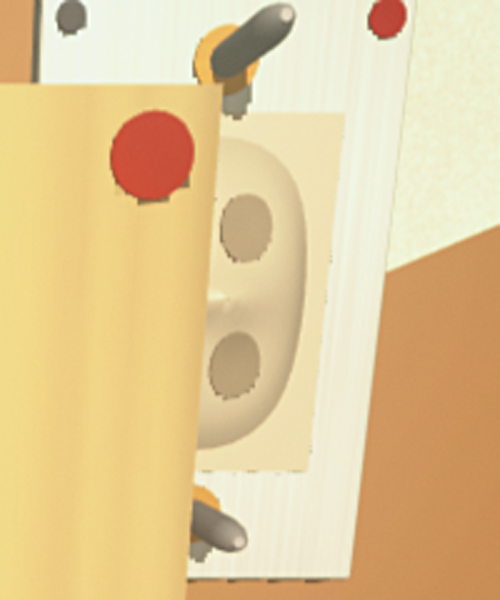

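```bash
python3 - <<'E'
from g import *
np.set_printoptions(precision=4,suppress=True)
a=old('u_wrist');c=old('v_wrist')
U=lambda p:np.array(p)/2.5+(370,0)
V=lambda p:np.array(p)/2+(360,0)
X={}
for k,p,q in(('L',(286,14),(319,143)),('R',(236,541),(276,535)),('dot',(387,17),(390,128)),('BRcorner',(350,577),(356,550))):
    X[k],e=tri([ray(a,U(p)),ray(c,V(q))]);print(k,X[k],np.round(e,4))
print('rings z=.024', onz(c,V((266,160)),.024),onz(c,V((233,503)),.024), onz(a,U((226,60)),.024))
print('tips at .09', onz(a,U((286,14)),.089),onz(c,V((319,143)),.089),onz(a,U((236,541)),.089),onz(c,V((275,534)),.089))
d=X['L']-X['R'];print(np.linalg.norm(d),np.degrees(np.arctan2(-d[0],d[1])),(X['L']+X['R'])/2)
# held top holes at plate top: in view v and u
E
python3 - <<'E'
from h import *
np.set_printoptions(precision=4,suppress=True)
for k,f in(('scene','a_s2'),):pass
sd=cam('side')
print('side tips',onz(sd,(330,399),.089),onz(sd,(354,325),.089))
E
```

```text
L [0.5027 0.4448 0.0848] [0.0003 0.0003]
R [0.4837 0.2593 0.0814] [0.0003 0.0003]
dot [0.5646 0.4526 0.0269] [0. 0.]
BRcorner [0.5528 0.2243 0.0248] [0.0001 0.0001]
rings z=.024 [0.5026 0.4441 0.024 ] [0.4827 0.2601 0.024 ] [0.5017 0.444  0.024 ]
tips at .09 [0.5015 0.4441 0.089 ] [0.5005 0.4443 0.089 ] [0.481 0.261 0.089] [0.4804 0.2629 0.089 ]
0.18647869168295292 -5.8609584753899036 [0.4932 0.3521 0.0831]
side tips [0.5004 0.4456 0.089 ] [0.4809 0.2633 0.089 ]
```

Pin estimates agree to about 2 mm: spacing 184–186 mm, tip heights 0.081–0.085 against 0.09 stated, and rings on the plate at the same xy. Working out the target.

Run:
```python
from g import *
np.set_printoptions(precision=4,suppress=True)
cm=old('v_wrist');z=np.load('pics/v_wrist.npz');Rt,t=z['R'],z['t']
for uv in((319.5,81),):
    print('hole L in tool',Rt.T@(onz(cm,uv,t[2]+.0066)-t))
for uv in((181,34),(459,34),(431,62)): print('corner',Rt.T@(onz(cm,uv,t[2]+.0066)-t))
L=np.array([.5016,.4445]);Rr=np.array([.4815,.2617]);m=(L+Rr)/2;d=L-Rr
print('base mid',m,'yaw',np.degrees(np.arctan2(-d[0],d[1])),np.linalg.norm(d),'tool yaw',np.degrees(np.arctan2(Rt[1,1],Rt[0,1])))
P=pose();off=np.array([0,.0011,-.0013]);tgt=np.array([*m,P[1][2]])-P[0]@off;tgt[2]=P[1][2]
print(P[1],tgt,(P[0].T@(tgt-P[1])*100).round(2))
```

```text
hole L in tool [-0.0066 -0.0004 -0.0937]
corner [-0.0066 -0.0621 -0.1134]
corner [-0.0066  0.0617 -0.1135]
corner [-0.0066  0.05   -0.1018]
base mid [0.4916 0.3531] yaw -6.27482098158011 0.18390174006789609 tool yaw -6.1319466685537645
[0.3107 0.3413 0.2805] [0.4903 0.3519 0.2805] [ 0.   17.74 -2.99]
```

Call:
{"name": "play_rows", "arguments": {
  "increments": [
    [[255,0,1,-0.2,0],[255,0,2.2,-0.4,0],[255,0,3,-0.5,0],[255,0,3,-0.5,0],[255,0,3,-0.5,0],[255,0,2.7,-0.4,0],[255,0,2,-0.3,0],[255,0,1,-0.2,0],[255,0,0,0,0],[255,0,0,0,0]]
  ]
}}

```text
time_s: 17.72
ee_pos: [0.4921, 0.3522, 0.2796]
eef_rot: [-0.876, 1.57, -2.555]
force: [0.9, -0.1, -6.0]
grip_width: 0.0154
```

Call:
{"name": "play_rows", "arguments": {
  "increments": [
    [[255,1,0,0,0],[255,2,0,0,0],[255,2,0,0,0],[255,2,0,0,0],[255,2,0,0,0],[255,1.2,0,0,0],[255,0.8,0,0,0],[255,0,0,0,0],[255,0,0,0,0]]
  ]
}}

```text
time_s: 18.47
ee_pos: [0.4914, 0.3532, 0.171]
eef_rot: [2.3, 1.57, 0.623]
force: [-1.0, 0.1, -6.3]
grip_width: 0.0158
```

Run:
```python
from g import *
np.set_printoptions(precision=4,suppress=True)
im,_=shot('wrist','w_wrist')
o=ctrl.get_obs();print(pose()[1],o['force'],o['grip_width'])
cv2.imwrite('pics/w_z.png',cv2.resize(im[20:140,240:400,::-1],None,fx=4,fy=4,interpolation=cv2.INTER_CUBIC))
im=ctrl.camera('side');cv2.imwrite('pics/w_side.png',cv2.resize(im[250:450,260:420,::-1],None,fx=3.5,fy=3,interpolation=cv2.INTER_CUBIC))
im=ctrl.camera('scene');cv2.imwrite('pics/w_scene.png',cv2.resize(im[170:290,370:510,::-1],None,fx=5,fy=5,interpolation=cv2.INTER_CUBIC))
```

```text
[0.4917 0.3533 0.1715] [ 0.4993 -0.7559 -5.8747] 0.01562695445691485
```

View pics/w_z.png

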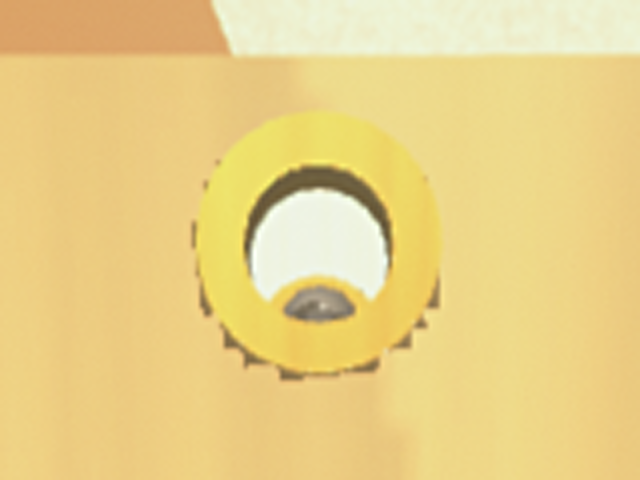

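View pics/w_side.png

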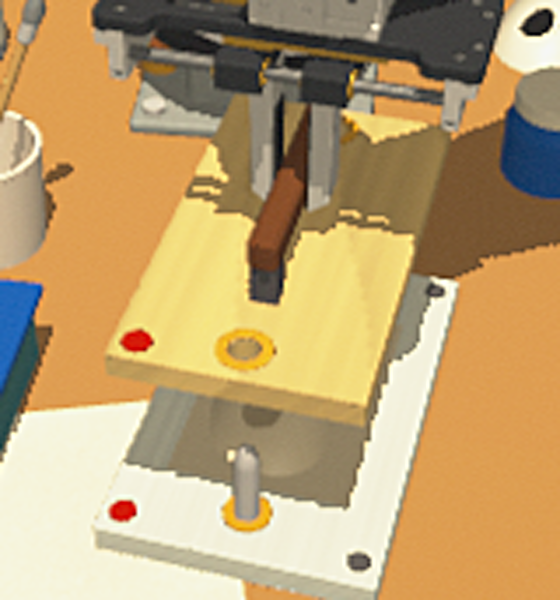

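View pics/w_scene.png

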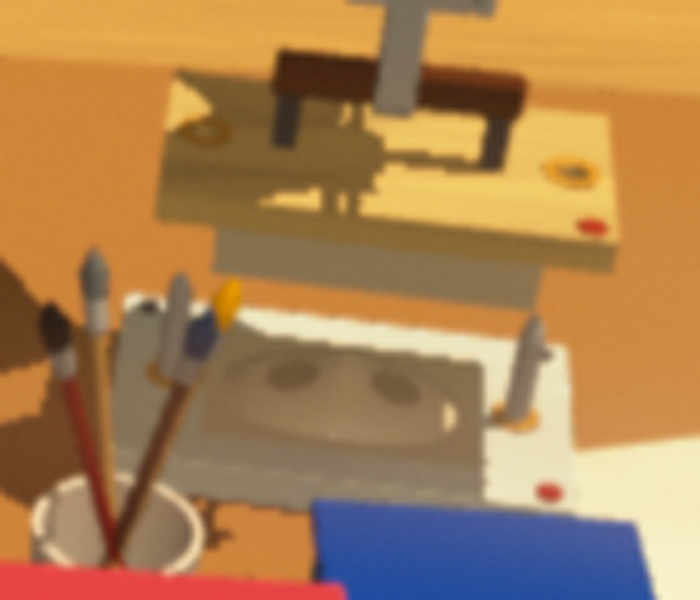

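Red dots match corners. Through the left hole the pin tip appears at about (319.8, 95), in the hole's column. Checking the row that coaxiality predicts.

Run:
```python
from g import *
np.set_printoptions(precision=4,suppress=True)
cm=old('w_wrist');z=np.load('pics/w_wrist.npz');Rt,t=z['R'],z['t']
for X in((.0815,-.0004,-.0937),(.0975,-.0004,-.0937),(.1475,-.0004,-.0937),(-.0066,-.0004,-.0937)):
    p=proj(cm,t+Rt@np.array(X));print(X,p,(p-(240,20))*4)
# scene/side pins vs hole via current views
sd=cam('side');sc=cam('scene')
S=lambda p:np.array([p[0]/3.5+260,p[1]/3+250]);C=lambda p:np.array(p)/5+(370,170)
for n,a,b in(('holeL',(246,350),(572,172)),('pinL tip',(247,446),(532,318)),('ringL',(247,512),(517,417))):
    X,e=tri([ray(sd,S(a)),ray(sc,C(b))]);print(n,X,np.round(e,4),Rt.T@(X-t))
```

```text
(0.0815, -0.0004, -0.0937) [319.3984  96.2199] [317.5935 304.8794]
(0.0975, -0.0004, -0.0937) [319.3886  98.0343] [317.5544 312.1373]
(0.1475, -0.0004, -0.0937) [319.3637 102.6509] [317.4548 330.6038]
(-0.0066, -0.0004, -0.0937) [319.4802  81.0573] [317.9207 244.229 ]
holeL [0.4989 0.4493 0.1793] [0.0001 0.0001] [-0.0083 -0.0027 -0.0963]
pinL tip [0.4994 0.4449 0.0893] [0.0001 0.0001] [ 0.0817 -0.0018 -0.092 ]
ringL [0.4999 0.4471 0.0261] [0.0008 0.0008] [ 0.1449 -0.0016 -0.0942]
```

Coaxial to within about 1 mm (predicted row 96.2, seen 95). Lowering gently and watching the force.

Call:
{"name": "play_rows", "arguments": {
  "increments": [
    [[255,0.6,0,0,0],[255,1,0,0,0],[255,1,0,0,0],[255,1,0,0,0],[255,0.6,0,0,0],[255,0.5,0,0,0],[255,0.5,0,0,0],[255,0.5,0,0,0],[255,0.3,0,0,0],[255,0,0,0,0]]
  ]
}}

```text
time_s: 19.45
ee_pos: [0.4912, 0.3529, 0.1097]
eef_rot: [-0.868, 1.57, -2.546]
force: [-0.3, 0.3, -7.2]
grip_width: 0.0157
```

Run:
```python
from g import *
np.set_printoptions(precision=4,suppress=True)
im,_=shot('wrist','x_wrist')
o=ctrl.get_obs();print(pose()[1],o['force'],o['moment'],o['grip_width'])
cv2.imwrite('pics/x_z.png',cv2.resize(im[20:140,240:400,::-1],None,fx=4,fy=4,interpolation=cv2.INTER_CUBIC))
im=ctrl.camera('scene');cv2.imwrite('pics/x_scene.png',cv2.resize(im[170:290,370:510,::-1],None,fx=5,fy=5,interpolation=cv2.INTER_CUBIC))
```

```text
[0.4913 0.353  0.1102] [-0.2739  0.5046 -6.0681] [-0.0057 -0.0109  0.0348] 0.01561397864258025
```

View pics/x_z.png

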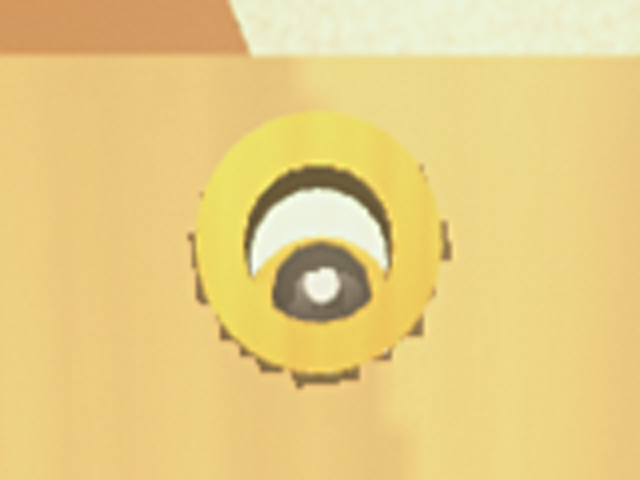

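View pics/x_scene.png

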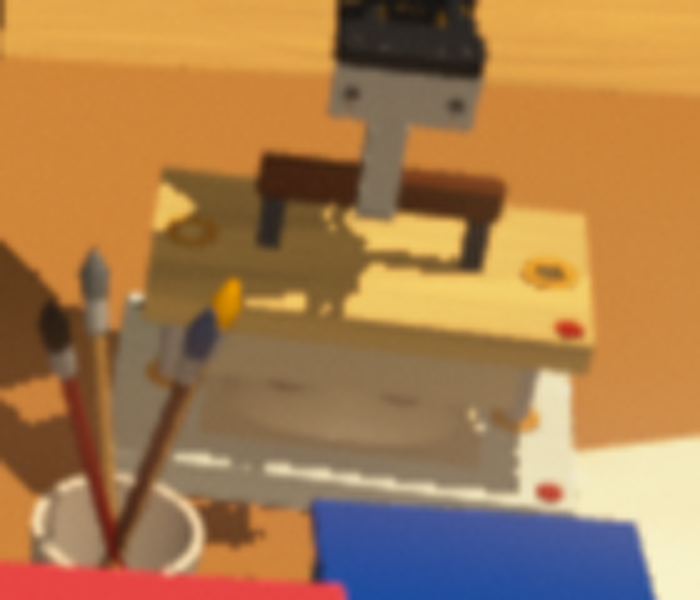

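Run:
```python
from g import *
cm=old('x_wrist');z=np.load('pics/x_wrist.npz');Rt,t=z['R'],z['t']
for zz in (.09,.074): print((proj(cm,t+Rt@np.array([t[2]-zz,-.0004,-.0937]))-(240,20))*4, (proj(cm,t+Rt@np.array([t[2]-zz,.0006,-.0947]))-(240,20))*4)
```

```text
[317.8010984  267.23502616] [325.55520776 259.03849853]
[317.7383225  278.81106069] [324.98207821 271.16608832]
```

The pin sits about 1.8 mm toward −y of the hole (seen at row 284 zoomed, 267 predicted). The world numbers agree: hole y=0.446, pin y=0.444. Correcting, then looking again.

Call:
{"name": "play_rows", "arguments": {
  "increments": [
    [[255,0,0.05,0.17,0],[255,0,0,0,0],[255,0,0,0,0]]
  ]
}}

```text
time_s: 19.8
ee_pos: [0.4918, 0.3513, 0.1106]
eef_rot: [2.237, 1.57, 0.56]
force: [0.1, 0.0, -6.4]
grip_width: 0.0155
```

Run:
```python
from g import *
np.set_printoptions(precision=4,suppress=True)
im,cm=shot('wrist','y_wrist')
o=ctrl.get_obs();print(pose()[1],o['force'])
z=np.load('pics/y_wrist.npz');Rt,t=z['R'],z['t']
print((proj(cm,t+Rt@np.array([t[2]-.09,-.0004,-.0937]))-(240,20))*4)
cv2.imwrite('pics/y_z.png',cv2.resize(im[20:140,240:400,::-1],None,fx=4,fy=4,interpolation=cv2.INTER_CUBIC))
```

```text
[0.4918 0.3513 0.1106] [ 0.1301  0.6477 -6.8477]
[317.7969 267.9725]
```

View pics/y_z.png

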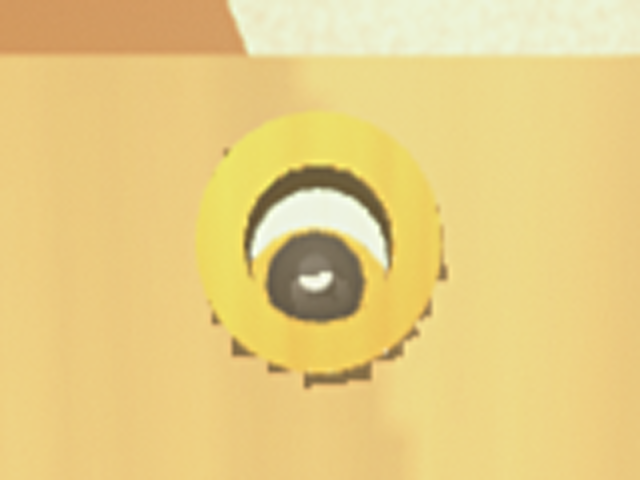

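The tip facet is now centred at (316,272) zoomed, predicted (318,268), so the offset is under 0.6 mm. Descending.

Call:
{"name": "play_rows", "arguments": {
  "increments": [
    [[255,0.4,0,0,0],[255,0.4,0,0,0],[255,0.4,0,0,0],[255,0.4,0,0,0],[255,0.4,0,0,0],[255,0.4,0,0,0],[255,0,0,0,0]]
  ]
}}

```text
time_s: 20.43
ee_pos: [0.4913, 0.3511, 0.0852]
eef_rot: [-0.91, 1.569, -2.587]
force: [-0.4, -0.1, -7.7]
grip_width: 0.0156
```

Run:
```python
from g import *
np.set_printoptions(precision=4,suppress=True)
im,cm=shot('wrist','z_wrist')
o=ctrl.get_obs();print(pose()[1],o['force'],o['moment'])
cv2.imwrite('pics/z_z.png',cv2.resize(im[20:140,240:400,::-1],None,fx=4,fy=4,interpolation=cv2.INTER_CUBIC))
```

```text
[0.4915 0.3512 0.0858] [ 0.3014  0.1913 -6.3147] [-0.0224 -0.0092 -0.0081]
```

View pics/z_z.png

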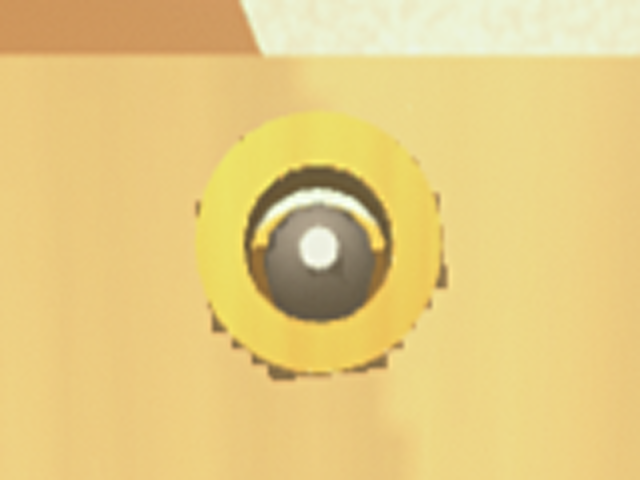

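The pin is centred in the hole and there is no side force. Continuing down.

Call:
{"name": "play_rows", "arguments": {
  "increments": [
    [[255,0.3,0,0,0],[255,0.3,0,0,0],[255,0.3,0,0,0],[255,0.3,0,0,0],[255,0.3,0,0,0],[255,0.2,0,0,0],[255,0,0,0,0]]
  ]
}}

```text
time_s: 21.07
ee_pos: [0.4915, 0.3512, 0.0688]
eef_rot: [-0.911, 1.57, -2.588]
force: [0.9, 0.1, -6.2]
grip_width: 0.0156
```

Call:
{"name": "play_rows", "arguments": {
  "increments": [
    [[255,0.1,0,0,0],[255,0.1,0,0,0],[255,0.1,0,0,0],[255,0,0,0,0]]
  ]
}}

```text
time_s: 21.4
ee_pos: [0.4916, 0.3513, 0.0662]
eef_rot: [-1.033, 1.571, -2.71]
force: [-0.2, 0.0, -6.3]
grip_width: 0.0156
```

Call:
{"name": "play_rows", "arguments": {
  "increments": [
    [[255,0.06,0,0,0],[255,0.06,0,0,0],[255,0.06,0,0,0],[255,0,0,0,0]]
  ]
}}

```text
time_s: 21.73
ee_pos: [0.4918, 0.3514, 0.0654]
eef_rot: [2.216, 1.57, 0.539]
force: [-3.8, -2.5, 4.1]
grip_width: 0.0158
```

There is contact at TCP z=0.0654, exactly the height predicted for closed. Looking before release.

Run:
```python
from g import *
o=ctrl.get_obs();print(pose()[1],o['force'])
im=ctrl.camera('side');cv2.imwrite('pics/A_side.png',cv2.resize(im[290:460,270:410,::-1],None,fx=3.5,fy=3.5,interpolation=cv2.INTER_CUBIC))
im=ctrl.camera('scene');cv2.imwrite('pics/A_scene.png',cv2.resize(im[190:290,380:500,::-1],None,fx=5,fy=5,interpolation=cv2.INTER_CUBIC))
```

```text
[0.49179242 0.35137943 0.06536862] [-3.79026081 -2.49478321  4.11483079]
```

View pics/A_side.png

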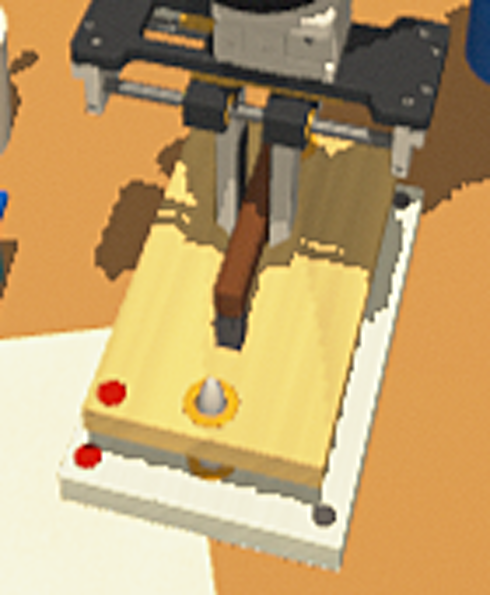

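View pics/A_scene.png

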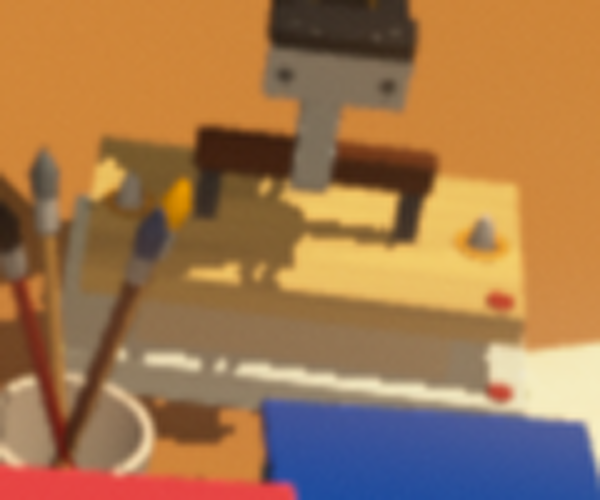

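Closed: both pins stand about 18 mm through the plate, the frame is flat on the base, and the red dots are at the same corner. Releasing.

Call:
{"name": "play_rows", "arguments": {
  "increments": [
    [[0,0,0,0,0],[0,0,0,0,0],[0,0,0,0,0],[0,0,0,0,0],[0,0,0,0,0],[0,0,0,0,0],[0,0,0,0,0],[0,0,0,0,0],[0,0,0,0,0],[0,0,0,0,0]]
  ]
}}

```text
time_s: 22.67
ee_pos: [0.4917, 0.3513, 0.0646]
eef_rot: [2.331, 1.571, 0.654]
force: [0.6, 0.4, -0.2]
grip_width: 0.0789
```

Call:
{"name": "play_rows", "arguments": {
  "increments": [
    [[0,-1,0,0,0],[0,-2,0,0,0],[0,-3,0,0,0],[0,-3,0,0,0],[0,-3,0,0,0],[0,-3,0,0,0],[0,-2,0,0,0],[0,0,0,0,0],[0,0,0,0,0]]
  ]
}}

```text
time_s: 23.42
ee_pos: [0.4919, 0.3515, 0.2359]
eef_rot: [2.255, 1.568, 0.577]
force: [0.3, 0.3, -0.2]
grip_width: 0.0939
```

Run:
```python
from g import *
o=ctrl.get_obs();print(pose()[1],o['force'],o['grip_width'],o['time_s'])
shot('wrist','B_wrist');shot('side','B_side');shot('scene','B_scene')
```

```text
[0.49188753 0.35145076 0.23593717] [ 0.28006421  0.25248392 -0.23502262] 0.09387676222173234 23.4167
```

View pics/B_wrist.png

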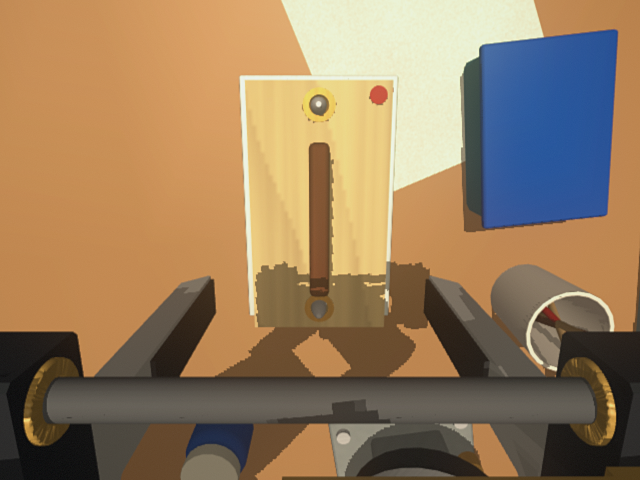

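View pics/B_side.png

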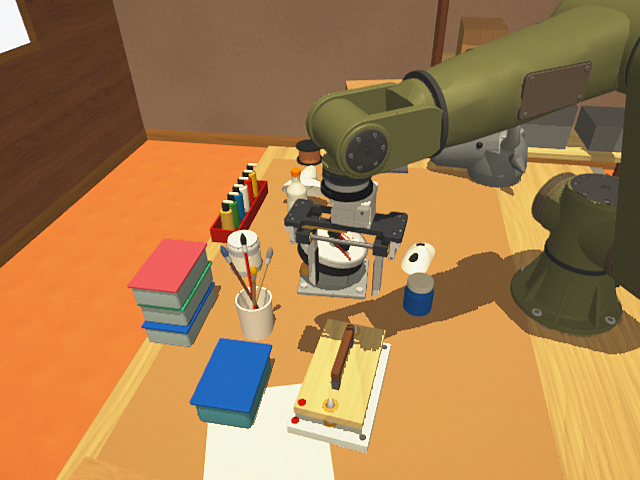

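View pics/B_scene.png

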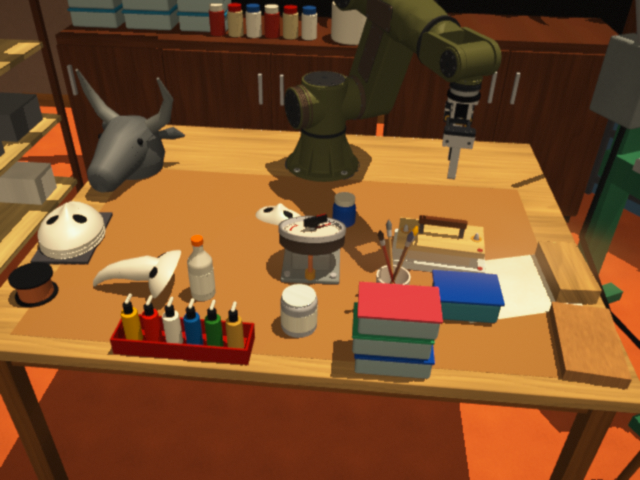

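The mould is closed and everything else is where it was. One numeric check of the knob angle from the earlier view n, then hand-in.

```bash
python3 - <<'E'
from g import *
cm=old('n_wrist');im=cv2.imread('pics/n_wrist.png')[0:150,260:400]
hsv=cv2.cvtColor(im,cv2.COLOR_BGR2HSV)
m=((hsv[...,1]>140)&((hsv[...,0]<8)|(hsv[...,0]>172))&(hsv[...,2]>120))
n,lab,st,ce=cv2.connectedComponentsWithStats(m.astype(np.uint8))
for i in range(1,n):
    if st[i,4]<8: continue
    ys,xs=np.where(lab==i);v=cv2.fitLine(np.c_[xs,ys].astype(np.float32),cv2.DIST_L2,0,.01,.01).ravel()
    c=v[2:]+(260,0);Q=[]
    for s in(-8,8):
        C,d=ray(cm,c+s*v[:2]);O=A+.026*ez;X=C+d*((O-C)@ez)/(d@ez);Q.append(X)
    e=Q[0]-Q[1];ang=np.degrees(np.arctan2(e@ey,e@ex));print(st[i],c,'line angle',ang,ang+180)
E
python3 - <<'E'
from station import ctrl
print(ctrl.hand_in())
E
```

```text
[20 36 11 12 77] [284.54545403  41.77922058] line angle 128.6055081003538 308.6055081003538
[ 25  49  40  39 265] [304.66415024  67.96603394] line angle 135.61917701597594 315.61917701597594
the job is handed in; nothing more can be done
None
```

The gauge's peak pointer is back at its zero stop and the mould is closed. I handed the job in at about 23.5 s of the 72 s allowed; the hand-in gives no verdict.

- **Gauge:** I pushed the knob nose slowly round about 138° with the closed fingers until the reaction rose to about 5.5 N at the stop. Afterwards the red line on the knob measured 135.6°, against 135° at zero. A fit to the short visible bit of the pointer gave 128.6°, but that bit is only 11 pixels long, so I trusted the knob line, the tick alignment and the stop force.
- **Mould:** I lifted the top half level (about 0.7 kg) and corrected a 1.8 mm misalignment seen through the left hole. I then lowered it with no side force until it touched at exactly the predicted closed height. The last pictures show both pins through their holes and the red dots at the same corner. The top half lies flat, and the gripper is open and clear with about zero force.
- **Other things on the bench:** they look unmoved in the final pictures. I compared them by eye and did not measure them.

**Disagreements:**
- The visible fingertips end about 29 mm behind the reported TCP, not at it. My first push therefore passed above the knob without touching it. I measured the offset from three cameras and used it from then on.
- The pin tips measured 81–85 mm high in the wrist views, against 90 mm stated. The side and scene views together gave 89 mm.

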